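Fill and seal a soap tub in the food-bank stockroom

ROBOT

A 6-joint arm with a two-finger parallel gripper is mounted at the origin on the work surface. World frame = base frame: x ahead of the robot, y to its left, z up, the work surface at z = 0. Lengths are in m, angles in rad, forces in N, time in s.
With the tool pointing down it reaches from about 0.35 to 0.725 m from the base axis. Payload 6 kg.
Tool frame: the origin (TCP) lies on the mounting face of the last link; the fingertips stand 173 mm ahead of it and the grasp point (between the pads) lies 155 mm ahead of it; z points along the fingers, y is the direction in which the jaws open and shut (so a half turn about z gives the same grasp; the last joint's range is limited). The gripper opens to 85 mm and grips with 20 to 120 N. Pads are 22 mm wide; open, the fingers measure 114 mm over their backs; the gripper's body (76 mm by 85 mm) begins 54 mm behind the grasp point. The pads swing forward as they close: fully open they stand 13 mm farther back than shut.
Start: joints at [-0.841, 0.04, 0.085, 0, -1.615, -0.334], TCP at [0.231, -0.554, 0.405] pointing down, gripper open.
Joint ranges: [-2.56, 2.56], [-1.29, 2.01], [-1.08, 1.49], [-3.29, 1.98], [-2.81, -0.18], [-2.99, 2.99]. Speed limits (rad/s): [2.57, 2.57, 3.01, 3.14, 3.14, 3.14].

INTERFACE

Orientations are given as a rotation vector (axis times angle).
In Python, from bench import get_obs, grab_frame, finish_job, find_in gives the robot as it stands.
- The arm moves only by the shell command python3 -m handwheel 'ROWS'. ROWS is JSON, a list of rows, each an object with "offset": the shift along the tool's x, y, z in units of 250 mm (1.0 is 250 mm), a list of three; "angular": the turn, a rotation vector about the tool's x, y, z in units of 0.5 rad (1.0 is 0.5 rad), a list of three; "claw": the gripper's target within -1 to 1 (shut at 1, half-way at 0, fully open at -1). A call has 1 to 10 rows; each row is the pose to reach, as a shift and turn from the pose commanded when the call began, along the tool's axes at that moment; what a row does not reach only later rows make up. A row lasts 1/10 s, in which the tool goes at most 50 mm and 8.59 degrees, less where a joint would pass 70% of its speed; a pose out of reach is approached as far as the arm can. A call with a number of a shift or a turn outside -1 to 1 is refused whole. A call with a gripper value outside its range is refused whole. The fingers move at their own pace and stop on an object; the grip force is fixed at half the most. Time passes only in rows, so rows that repeat a pose let the fingers close. It gives the time, the measured TCP pose, the force and the opening at its end, in the units of the state.
- get_obs(): the state, without advancing time (a new reading comes with each control period).
- grab_frame(name): name is "scene" or "top" or "wrist"; returns a dict with "pixels" (400x640x3 uint8, red, green, blue), "range_z" (400x640 float32, m along the optical axis (not along the pixel's ray), 0 where there is no reading), "intrinsics" (3x3 intrinsics, pixels), "R" (3x3) and "t" (3): a world point X has camera coordinates R X + t. Camera axes: x right, y down, z forward; pixel columns grow to the right and rows downward; lengths in m; the calibration is good to about 2 mm. A picture is of the moment at which its call begins.
- finish_job(): hands the job in, once; it reports no verdict.
Trained networks look in the newest picture that a camera, given by its name, has taken for a name from the list of things; names that differ only in an ending like _2 or _b are one class to them, and where a whole thing is asked for, a point or a joint stands for the part that bears it (a point fixed in the world has none). Each returns a list of dicts, best first, with "p" (0 to 1); they miss things now and then, are a little off and sometimes report something else, mostly with a low value. They report only what shows in the picture. A call takes as long as a camera call. They do not tell look-alikes from the thing itself.
- find_in(camera, thing): "uv" ([column, row] in pixels, amid what is visible of it).
The state is a dict: "t": time; "q": joint angles; "qvel": joint speeds; "effort": joint torques, N m; "ee_pos": TCP position; "orientation": TCP orientation; "wrist_force": force on the tool from outside, world axes, zero at the start; "torque": the same for the moment, N m; "grip_width": finger opening in m.
Only numpy, scipy, OpenCV 4.12 (cv2) and the standard library are available. Lean on these libraries where they do the work, as an engineer would, in place of code of your own. Each camera call takes 0.05 s, during which the arm holds its last target. There are 200 camera calls.

TASK

Pack all the small white soap cartons on the bench into the round tub. Then close the tub with its handled lid: set the lugs down through the notches and turn the lid clockwise until it comes tight against its stop. When it is sealed, hang the U-shaped metal marker astride the rail, clear of the end posts, to show that the tub is ready, and leave the other stock where it stands.

Things in the scene. Friction and masses are not known exactly. Their poses are not given: they have to be found in the camera images.
- tub: Round white tub bolted to the bench by a round steel foot 184 across, 5 thick. Outside 160 mm across, 118 tall; origin at the centre of its underside, z up. Floor 8 mm above the bench, inner radius 77 mm. Just inside the mouth lies a black rubber seal ring, inner radius 57 mm, top face 100 mm above the bench: cartons go through it.
- collar (a point): On the tub's axis, 100 mm above the bench. Round it an aluminium bayonet collar, radii 63 to 77 mm, up to 119 mm high. Clockwise (from above) of each notch its underside is a ramp that falls 5.3 mm over 0.9 rad to a flat land. A solid stop ends the lid's travel 1.2 rad clockwise of the notch, when the lid's x axis, either way round, is parallel to the tub's x axis.
- notch0 (a point): Middle of one notch of the collar, open to above, 32 mm wide, 70 mm from the tub's axis, 118 mm above the bench; it lies 1.2 rad anticlockwise of the tub's +x.
- notch1 (a point): Middle of the other notch, opposite notch0.
- gasket (a joint): How far the tub's seal ring is pressed down, m. 0 when free; about 0.0035 when the lid is cammed tight. Spring: about 4 N to start it moving, 1 N more per mm.
- lid: Grey round lid, handle up. Disc 121 mm across, 20 thick; two aluminium lugs at its foot on +x and -x, 16 wide, 8 tall, reaching 72 mm from the axis. On top, along x, a black handle bar 90 long, 16 wide, from 20 to 56 mm up. 0.2 kg. Origin at the centre of its underside. Once its lugs are down in the notches, resting on the seal, turn it clockwise 1.2 rad; it sinks 3.5 mm, takes up to 1 N m and stays.
- marker: Aluminium marker bent like an upside-down U, standing on its two legs. 60 mm along y, 30 mm over the legs along x, 70 mm tall; legs 4 mm thick with 22 mm between them, top web 4 mm thick. 0.06 kg. Origin between the feet of the legs, z up to the web.
- rail: Fixed rail: a round steel bar 12 mm thick along its y, 200 mm long, on two end posts. Origin on the bench under its middle.
- soap0: Small plain white soap carton, 54 (x) by 36 (y) by 22 (z) mm, 50 g, lying flat. Origin at the centre of its underside. Four to six such cartons are on the bench.
- soap1: Small plain white soap carton, 54 (x) by 36 (y) by 22 (z) mm, 50 g, lying flat. Origin at the centre of its underside. Four to six such cartons are on the bench.
- soap2: Small plain white soap carton, 54 (x) by 36 (y) by 22 (z) mm, 50 g, lying flat. Origin at the centre of its underside. Four to six such cartons are on the bench.
- soap3: Small plain white soap carton, 54 (x) by 36 (y) by 22 (z) mm, 50 g, lying flat. Origin at the centre of its underside. Four to six such cartons are on the bench.
- soap4: Small plain white soap carton, 54 (x) by 36 (y) by 22 (z) mm, 50 g, lying flat. Origin at the centre of its underside. Four to six such cartons are on the bench.
- soap5: Small plain white soap carton, 54 (x) by 36 (y) by 22 (z) mm, 50 g, lying flat. Origin at the centre of its underside. Four to six such cartons are on the bench.
- rail_mid (a point): Middle of the rail's bar, on the bar's axis, about 170 mm above the bench.
- fish_tin: Other stock, leave alone: flat tin, 66 mm across, 42 tall. Origin at the centre of its underside.
- paste_tin: Other stock, leave alone: small tin, 54 mm across, 50 tall. Origin at the centre of its underside.
- shampoo: Other stock, leave alone: white bottle, 56 mm across, 170 tall. Origin at the centre of its underside.
- cream_jar: Other stock, leave alone: jar, 64 mm across, 60 tall. Origin at the centre of its underside.
- toothpaste: Other stock, leave alone: long cardboard box, 170 (x) by 45 (y) by 38 mm. Origin at the centre of its underside.
- bean_can: Other stock, leave alone: can, 74 mm across, 110 tall. Origin at the centre of its underside.
Things that resemble listed ones, but are neither listed nor needed, are in the scene too. What is shaped like the lid but green or red is not meant.

How it is judged:
By the outcome, as a careful person would: the job done as asked, in the order asked, and still so for the second after the job is handed in, with the robot touching nothing.
Of soap0, soap1, soap2, soap3, soap4, soap5 only 4 to 6 are there at a start; the rules pass over those that are not, and their reading is None.
At some moment in a run one of soap0, soap1, soap2, soap3, soap4, soap5, lid may be knocked a few centimetres aside while the robot is not near it.
It also fails if it takes over 210 s, if anything falls off the work surface, if the arm or the gripper's body presses on something with over 40 N, if the wrist force passes 120 N, or if a joint passes its speed limit or range.

## Working session

There is one attempt and no reset: what is moved stays moved. The work goes in short steps, Python scripts to look and compute and a shell command to move; the robot and the scene stay as the last step left them, time stands still between calls to the robot, and variables do not carry over. Pictures are saved under pics/ and viewed, on a budget of 14 in all, crops included, one or two more only if the job needs it, and the job is handed in when it is done.

```bash
ls; mkdir -p pics; cat > h.py <<'E'
import numpy as np, cv2, json
from scipy.spatial.transform import Rotation as Ro
from bench import get_obs, grab_frame, finish_job, find_in
def world(f,u,v,z=None):
    K=f["intrinsics"];d=np.array([(u-K[0,2])/K[0,0],(v-K[1,2])/K[1,1],1.])
    if z is None:
        r=f["range_z"][int(round(v)),int(round(u))]; return f["R"].T@(d*r-f["t"])
    c=-f["R"].T@f["t"]; w=f["R"].T@d; return c+w*(z-c[2])/w[2]
def cloud(f):
    K=f["intrinsics"];h,w=f["range_z"].shape;u,v=np.meshgrid(np.arange(w),np.arange(h))
    r=f["range_z"];P=np.stack([(u-K[0,2])/K[0,0]*r,(v-K[1,2])/K[1,1]*r,r],-1)
    P=(P-f["t"])@f["R"]; P[r==0]=np.nan; return P
def save(f,n,crop=None,s=1):
    im=f["pixels"][:,:,::-1]
    if crop: a,b,c,d=crop; im=im[b:d,a:c]
    cv2.imwrite("pics/"+n,cv2.resize(im,None,fx=s,fy=s,interpolation=cv2.INTER_CUBIC))
E
python3 - <<'E'
from h import *
o=get_obs();print(o)
a=grab_frame("scene");b=grab_frame("top")
cv2.imwrite("pics/a.png",np.vstack([cv2.resize(x["pixels"][:,:,::-1],(480,300)) for x in(a,b)]))
save(b,"top.png",s=1.25);save(a,"scene.png",s=1.25)
P=cloud(b)
for n in "tub notch0 lid marker rail soap0 fish_tin paste_tin shampoo cream_jar toothpaste bean_can".split():
    for d in find_in("top",n)[:8]:
        if d["p"]>.2:
            u,v=d["uv"];print(n,round(d["p"],2),np.round([u,v]),np.round(world(b,u,v),3))
E
```

```text
pics
{'t': 0.0, 'q': array([-8.41311627e-01,  4.08216941e-02,  8.37982900e-02, -4.63114667e-04,
       -1.61550356e+00, -3.33687376e-01]), 'qvel': array([ 0.00070654, -0.00020522, -0.00069503, -0.00137436,  0.00105237,
       -0.0010121 ]), 'effort': array([ 1.13104801e-03, -3.68194413e+01,  3.47426748e+01,  6.93261042e+00,
       -5.21371534e-03, -1.14972224e-05]), 'ee_pos': array([ 0.23140604, -0.55355604,  0.40366621]), 'orientation': array([ 6.17603741e-01, -3.07979817e+00, -2.71131773e-03]), 'wrist_force': array([-0.3763262 ,  0.14700896, -0.94070648]), 'torque': array([ 0.01978664, -0.01684494,  0.00806384]), 'grip_width': 0.08516864412586604}
tub 0.87 [377. 200.] [ 0.499 -0.189  0.01 ]
notch0 0.8 [382. 202.] [ 0.492 -0.201  0.015]
lid 0.96 [276. 214.] [0.458 0.121 0.021]
lid 0.85 [237. 273.] [0.282 0.235 0.021]
lid 0.57 [415. 277.] [ 0.265 -0.291  0.014]
marker 0.75 [392. 157.] [ 0.617 -0.23   0.073]
rail 0.89 [288. 138.] [0.644 0.073 0.176]
soap0 0.8 [186. 206.] [0.485 0.389 0.024]
soap0 0.68 [426. 187.] [ 0.535 -0.337  0.021]
soap0 0.64 [430. 229.] [ 0.405 -0.342  0.022]
soap0 0.53 [460. 210.] [ 0.463 -0.438  0.016]
soap0 0.3 [397. 188.] [ 0.516 -0.234  0.102]
fish_tin 0.81 [218. 192.] [0.522 0.292 0.044]
fish_tin 0.65 [428. 226.] [ 0.415 -0.337  0.023]
paste_tin 0.58 [363. 140.] [ 0.675 -0.146  0.053]
shampoo 0.69 [202. 138.] [0.668 0.327 0.11 ]
shampoo 0.25 [379. 199.] [ 0.502 -0.194  0.002]
cream_jar 0.65 [223. 152.] [0.643 0.276 0.059]
toothpaste 0.67 [439. 145.] [ 0.663 -0.381  0.038]
bean_can 0.94 [157. 155.] [0.622 0.457 0.106]
bean_can 0.57 [376. 200.] [ 0.5   -0.186  0.007]
```

View pics/top.png

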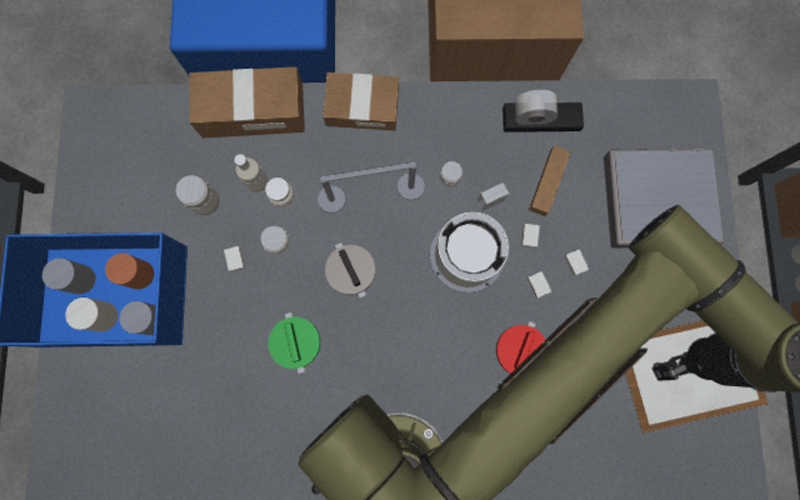

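View pics/scene.png

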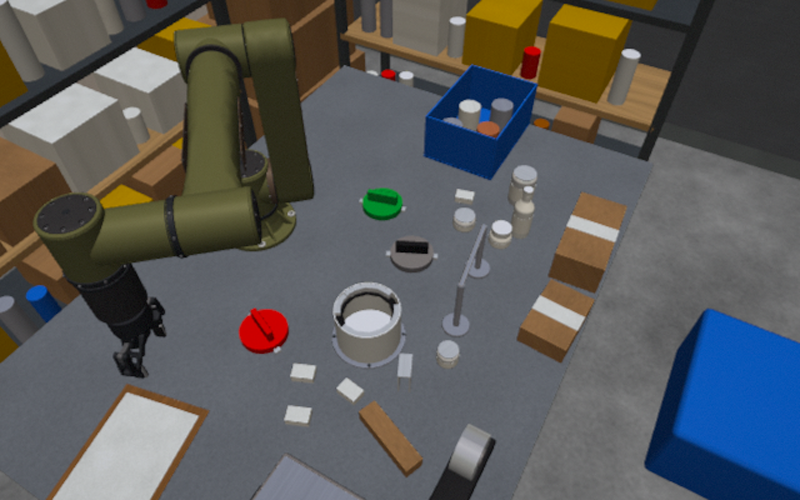

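Top view (scaled 1.25x): there are four soap candidates, at (531,236), (540,285), (578,262) and (233,260). The grey lid is at (350,269), and the green lid (293,342) and red lid (521,350) are decoys. The tub is at (469,250), the marker at (494,194), and the rail runs (325,180)–(412,168). Next I'll measure them.

```bash
cat >> h.py <<'E'
def rect(P,x,y,z0,z1,r=.06):
    m=(np.hypot(P[...,0]-x,P[...,1]-y)<r)&(P[...,2]>z0)&(P[...,2]<z1)
    q=P[m]; (c,s,a)=cv2.minAreaRect((q[:,:2]*1000).astype(np.float32))
    if s[0]<s[1]: a+=90
    return len(q),np.round(np.array(c)/1000,4),np.round(sorted(s)[::-1],1),round((a+90)%180-90,1),round(np.median(q[:,2]),4)
def circ(q):
    A=np.c_[2*q[:,:2],np.ones(len(q))];s=np.linalg.lstsq(A,(q[:,:2]**2).sum(1),rcond=None)[0]
    return s[:2],np.sqrt(s[2]+s[0]**2+s[1]**2)
E
python3 - <<'E'
from h import *
b=grab_frame("top");P=cloud(b)
for n,x,y in [("s",.485,.389),("s",.535,-.337),("s",.405,-.342),("s",.463,-.438)]:print(n,rect(P,x,y,.012,.03,.045))
print("lidbar",rect(P,.458,.121,.045,.065,.07),"disc",rect(P,.458,.121,.013,.03,.07))
print("marker",rect(P,.617,-.23,.062,.08,.06))
print("rail",rect(P,.644,.073,.165,.19,.13), rect(P,.644,.073,.15,.165,.13))
m=(np.hypot(P[...,0]-.5,P[...,1]+.195)<.11)
for z0,z1 in[(.112,.125),(.095,.108)]:
    q=P[m&(P[...,2]>z0)&(P[...,2]<z1)];print(len(q),circ(q),np.median(q[:,2]))
# other low bumps
bump=((P[...,2]>.01)&(P[...,2]<.035)).astype(np.uint8)
n,l,st,c=cv2.connectedComponentsWithStats(bump)
for i in range(1,n):
    if 40<st[i,4]<600: print(np.round(c[i]),st[i],np.round(np.nanmedian(P[l==i],0),3))
# mosaic crop
im=b["pixels"][:,:,::-1]
A=cv2.resize(im[140:260,330:490],(800,600),interpolation=cv2.INTER_CUBIC);cv2.imwrite("pics/crop1.png",A)
E
```

```text
s (227, array([0.485 , 0.3901]), array([55.6, 38. ]), 15.5, np.float64(0.0209))
s (216, array([ 0.5328, -0.332 ]), array([54.5, 36.9]), -9.3, np.float64(0.0216))
s (220, array([ 0.4116, -0.3461]), array([54.2, 37.3]), 23.8, np.float64(0.0215))
s (226, array([ 0.4646, -0.4396]), array([54.5, 38.4]), 23.3, np.float64(0.0212))
lidbar (163, array([0.4545, 0.1093]), array([89.8, 15.7]), 26.1, np.float64(0.0551)) disc (1039, array([0.4541, 0.1109]), array([119.8, 114.9]), -0.1, np.float64(0.0195))
marker (207, array([ 0.6258, -0.2396]), array([62.7, 30.8]), -66.1, np.float64(0.0696))
rail (347, array([0.6482, 0.0573]), array([214.5,  15. ]), -81.4, np.float64(0.1739)) (17, array([0.6436, 0.0566]), array([212.2,   5.2]), -81.4, np.float64(0.1561))
771 (array([ 0.48829994, -0.17654088]), np.float64(0.07214837851941228)) 0.11672982936699422
394 (array([ 0.48485112, -0.17360028]), np.float64(0.06596775645596058)) 0.10014533149617938
[202. 105.] [158  89  85  21 271] [0.806 0.351 0.022]
[287. 100.] [259  96  58   8 168] [0.821 0.089 0.023]
[488. 162.] [483 122  20  76 248] [ 0.607 -0.53   0.023
[... 408 characters left out ...]
2  15  11  53] [ 0.594 -0.352  0.025]
[424. 188.] [417 179  14  19 220] [ 0.532 -0.331  0.021]
[224. 196.] [210 182  21  21  81] [0.507 0.27  0.027]
[145. 236.] [141 195   8  81 240] [0.396 0.51  0.021]
[ 46. 226.] [ 25 197 102  77 497] [0.436 0.843 0.023]
[187. 206.] [179 197  16  20 235] [0.484 0.389 0.021]
[461. 209.] [452 199  19  21 235] [ 0.464 -0.439  0.021]
[117. 221.] [105 207  19  24  88] [0.44  0.589 0.021]
[ 70. 225.] [ 58 212  19  24 111] [0.431 0.729 0.023]
[363. 223.] [350 212  31  18  48] [ 0.42  -0.137  0.025]
[431. 227.] [422 217  19  21 225] [ 0.411 -0.345  0.021]
[ 89. 253.] [ 79 239  16  26  93] [0.345 0.669 0.022]
[333. 345.] [312 332  41  30 480] [ 0.075 -0.047  0.014]
```

View pics/crop1.png

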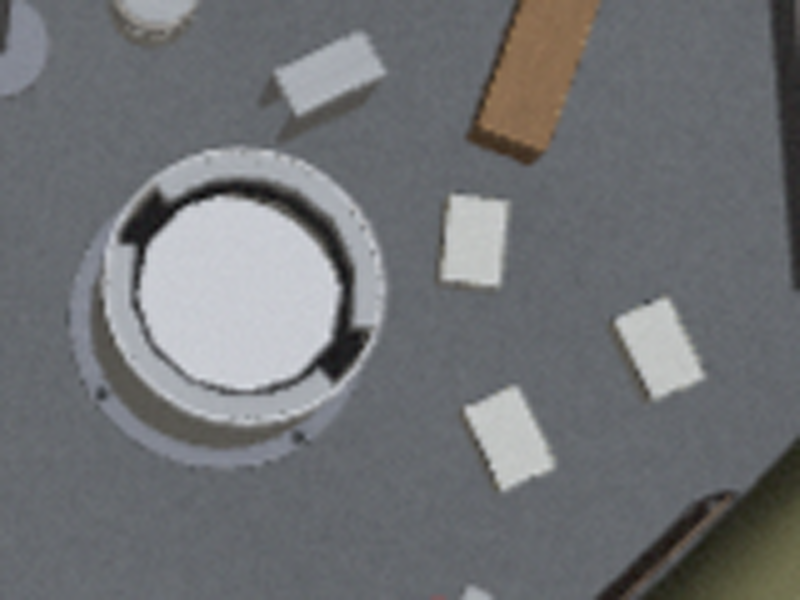

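The crop shows three soaps right of the tub, the plain grey inverted-U marker at (330,75), and notches at (150,218) and (345,352). No other marker is nearby. Next: a refined tub pose and a move planner.

```bash
cat >> h.py <<'E'
def down(phi): # jaw (tool y) direction at world angle phi, tool z down
    y=np.array([np.cos(phi),np.sin(phi),0]);z=np.array([0,0,-1.]);return np.stack([np.cross(y,z),y,z],1)
def plan(wps,pose=None):
    """wps: (x,y,z,jaw angle deg or None[, exact]); prints calls"""
    o=get_obs()
    p,R=(o["ee_pos"],Ro.from_rotvec(o["orientation"]).as_matrix()) if pose is None else pose
    for w in wps:
        T=np.array(w[:3])
        if w[3] is None: RT=R
        else:
            c=[down(np.radians(w[3])+k*np.pi) for k in(0,1)]
            ang=[Ro.from_matrix(R.T@x).magnitude() for x in c]
            RT=c[0] if len(w)>4 else c[int(np.argmin(ang))]
        rv=Ro.from_matrix(R.T@RT).as_rotvec(); off=R.T@(T-p)/.25
        n=int(np.ceil(max(np.abs(off).max(),np.linalg.norm(rv)/.5*1.0001)-1e-6)) or 1
        print("->",np.round(T,3),w[3])
        for k in range(n):
            Rn=R@Ro.from_rotvec(rv/n).as_matrix(); pn=p+(T-p)/(n-k)
            o_=np.round(R.T@(pn-p)/.25,3);a_=np.round(rv/n/.5,3)
            rows=int(np.ceil(max(np.linalg.norm(pn-p)/.05,np.linalg.norm(rv/n)/.15)))
            print("  off",o_.tolist(),"ang",a_.tolist(),"rows",rows); p,R=pn,Rn
    return p,R
E
python3 - <<'E'
from h import *
b=grab_frame("top");P=cloud(b);K=b["intrinsics"]
print("cam",-b["R"].T@b["t"])
m=((np.hypot(P[...,0]-.49,P[...,1]+.18)<.1)&(P[...,2]>.113)&(P[...,2]<.126)).astype(np.uint8)
cs,_=cv2.findContours(m,cv2.RETR_EXTERNAL,cv2.CHAIN_APPROX_NONE);c=max(cs,key=len)[:,0]
q=np.array([P[v,u] for u,v in c]);q=q[~np.isnan(q[:,0])]
print(circ(q)); C,_=circ(q)
d=np.hypot(*(q[:,:2]-C).T);C,r=circ(q[d>.074]);print(C,r,(d>.074).sum())
n=[world(b,*x,.112) for x in[(360,183.6),(399,210.4)]];print(n);D=n[0]-n[1];print("ang",np.degrees(np.arctan2(D[1],D[0])),(n[0]+n[1])/2)
# notch angles by depth: within radius 64..76, fraction lower than .11
x=P-np.array([*C,0]);rr=np.hypot(x[...,0],x[...,1]);a=np.degrees(np.arctan2(x[...,1],x[...,0]))
s=(rr>.065)&(rr<.075)
for lo in range(-180,180,10):
    k=s&(a>=lo)&(a<lo+10);print(lo,round(float(np.nanmean(P[...,2][k]<.11)),2),end="; ")
print()
s1=(.5328,-.332);s2=(.4116,-.3461);s3=(.4646,-.4396)
pr=plan([(*s1,.30,-9.3+90),(*s1,.176,None),(*s1,.35,None),(C[0],C[1],.35,65),(C[0],C[1],.23,None)])
E
```

```text
cam [0.23658618 0.00479931 1.42610414]
(array([ 0.48902907, -0.17677819]), np.float64(0.07258475515392396))
[ 0.48835775 -0.17615819] 0.07849767451674668 86
[array([ 0.52766284, -0.12709322,  0.112     ]), array([ 0.44870185, -0.23499715,  0.112     ])]
ang 53.80440974341825 [ 0.48818234 -0.18104519  0.112     ]
-180 0.0; -170 0.0; -160 0.0; -150 0.0; -140 1.0; -130 1.0; -120 0.94; -110 0.21; -100 0.24; -90 0.38; -80 0.5; -70 0.48; -60 0.55; -50 0.46; -40 0.54; -30 0.46; -20 0.48; -10 0.45; 0 0.59; 10 0.42; 20 0.26; 30 0.11; 40 1.0; 50 1.0; 60 0.91; 70 0.0; 80 0.0; 90 0.0; 100 0.0; 110 0.0; 120 0.0; 130 0.0; 140 0.06; 150 0.0; 160 0.0; 170 0.0; 
-> [ 0.533 -0.332  0.3  ] 80.7
  off [-0.727, 0.176, 0.209] ang [0.0, -0.0, 0.558] rows 4
  off [-0.65, 0.37, 0.209] ang [0.0, -0.0, 0.558] rows 4
-> [ 0.533 -0.332  0.176] None
  off [0.0, 0.0, 0.496] ang [0.0, 0.0, 0.0] rows 3
-> [ 0.533 -0.332  0.35 ] None
  off [-0.0, -0.0, -0.696] ang [0.0, 0.0, 0.0] rows 4
-> [ 0.488 -0.176  0.35 ] 65
  off [0.276, 0.586, 0.0] ang [-0.0, 0.0, 0.548] rows 4
-> [ 0.488 -0.176  0.23 ] None
  off [0.0, 0.0, 0.48] ang [0.0, 0.0, 0.0] rows 3
```

```bash
python3 -m handwheel '[{"offset":[-0.727,0.176,0.209],"angular":[0,0,0.558],"claw":-0.5},{"offset":[-0.727,0.176,0.209],"angular":[0,0,0.558],"claw":-0.5},{"offset":[-0.727,0.176,0.209],"angular":[0,0,0.558],"claw":-0.5},{"offset":[-0.727,0.176,0.209],"angular":[0,0,0.558],"claw":-0.5},{"offset":[-0.727,0.176,0.209],"angular":[0,0,0.558],"claw":-0.5}]'
python3 -m handwheel '[{"offset":[-0.65,0.37,0.209],"angular":[0,0,0.558],"claw":-0.5},{"offset":[-0.65,0.37,0.209],"angular":[0,0,0.558],"claw":-0.5},{"offset":[-0.65,0.37,0.209],"angular":[0,0,0.558],"claw":-0.5},{"offset":[-0.65,0.37,0.209],"angular":[0,0,0.558],"claw":-0.5},{"offset":[-0.65,0.37,0.209],"angular":[0,0,0.558],"claw":-0.5},{"offset":[-0.65,0.37,0.209],"angular":[0,0,0.558],"claw":-0.5},{"offset":[-0.65,0.37,0.209],"angular":[0,0,0.558],"claw":-0.5}]'
python3 - <<'E'
from h import *
o=get_obs();print(o["ee_pos"],o["grip_width"])
f=grab_frame("wrist");save(f,"w1.png");P=cloud(f)
print(find_in("wrist","soap0"));print(rect(P,.5328,-.332,.012,.03,.045))
plan([(.5328,-.332,.176,80.7)])
E
```

```text
t: 1.3
ee_pos: [0.3854, -0.4398, 0.3497]
orientation: [0.191, -3.134, -0.005]
wrist_force: [-0.1, 1.0, -0.0]
grip_width: 0.0639
t: 2.0
ee_pos: [0.5323, -0.3328, 0.3008]
orientation: [0.255, 3.131, -0.001]
wrist_force: [-1.0, -0.9, 0.4]
grip_width: 0.0639
[ 0.53225514 -0.33278851  0.30083728] 0.06386201743538346
[{'uv': [277.6, 57.1], 'p': 0.88}, {'uv': [184.4, 141.3], 'p': 0.85}, {'uv': [320.5, 197.9], 'p': 0.63}]
(2361, array([ 0.5305, -0.3323]), array([53.9, 36.1]), -9.3, np.float64(0.0219))
-> [ 0.533 -0.332  0.176] 80.7
  off [-0.002, 0.005, 0.5] ang [-0.001, 0.002, -0.003] rows 3
```

View pics/w1.png

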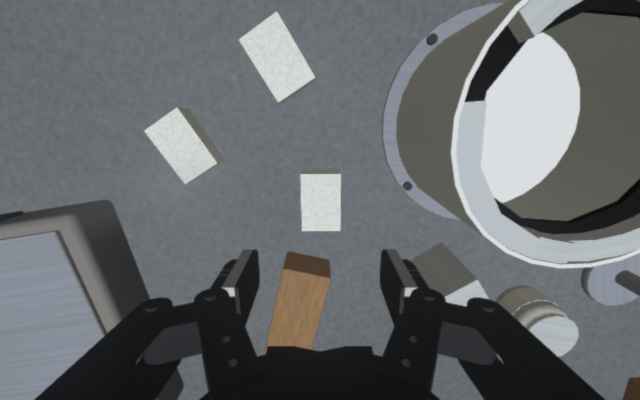

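The wrist view shows soap1 centred ahead of the jaws at (320,200), and it agrees with the top camera to 2 mm. Grasp now.

```bash
python3 -m handwheel '[{"offset":[0,0.004,0.2],"angular":[0,0,0],"claw":-0.5},{"offset":[0,0.004,0.4],"angular":[0,0,0],"claw":-0.5},{"offset":[0,0.004,0.5],"angular":[0,0,0],"claw":-0.5},{"offset":[0,0.004,0.5],"angular":[0,0,0],"claw":-0.5},{"offset":[0,0.004,0.5],"angular":[0,0,0],"claw":1},{"offset":[0,0.004,0.5],"angular":[0,0,0],"claw":1},{"offset":[0,0.004,0.5],"angular":[0,0,0],"claw":1},{"offset":[0,0.004,0.5],"angular":[0,0,0],"claw":1},{"offset":[0,0.004,0.5],"angular":[0,0,0],"claw":1},{"offset":[0,0.004,0.5],"angular":[0,0,0],"claw":1}]'
python3 -m handwheel '[{"offset":[0,0,-0.15],"angular":[0,0,0],"claw":1},{"offset":[0,0,-0.35],"angular":[0,0,0],"claw":1},{"offset":[0,0,-0.55],"angular":[0,0,0],"claw":1},{"offset":[0,0,-0.7],"angular":[0,0,0],"claw":1},{"offset":[0,0,-0.7],"angular":[0,0,0],"claw":1}]'
python3 - <<'E'
from h import *
C=(.488,-.178)
plan([(C[0]+.015,C[1]+.0,.35,80.7),(C[0]+.015,C[1],.235,None),(C[0]+.015,C[1],.35,None),(.4116,-.346,.35,113.8),(.4116,-.346,.176,None)])
E
```

```text
t: 3.1
ee_pos: [0.5336, -0.3316, 0.1784]
orientation: [0.254, 3.127, -0.003]
wrist_force: [-1.6, 0.6, 7.7]
grip_width: 0.0348
t: 3.6
ee_pos: [0.5331, -0.3317, 0.3592]
orientation: [0.253, 3.119, -0.007]
wrist_force: [0.3, 0.2, -1.2]
grip_width: 0.0343
-> [ 0.503 -0.178  0.35 ] 80.7
  off [0.218, 0.587, 0.032] ang [-0.007, 0.025, 0.0] rows 4
-> [ 0.503 -0.178  0.235] None
  off [-0.0, -0.0, 0.46] ang [0.0, 0.0, 0.0] rows 3
-> [ 0.503 -0.178  0.35 ] None
  off [0.0, 0.0, -0.46] ang [0.0, 0.0, 0.0] rows 3
-> [ 0.412 -0.346  0.35 ] 113.8
  off [0.126, -0.361, 0.0] ang [-0.0, -0.0, -0.578] rows 2
  off [0.224, -0.31, 0.0] ang [-0.0, -0.0, -0.578] rows 2
-> [ 0.412 -0.346  0.176] None
  off [0.0, -0.0, 0.696] ang [0.0, 0.0, 0.0] rows 4
```

```bash
python3 -m handwheel '[{"offset":[0.218,0.587,0.032],"angular":[0,0,0],"claw":1},{"offset":[0.218,0.587,0.032],"angular":[0,0,0],"claw":1},{"offset":[0.218,0.587,0.032],"angular":[0,0,0],"claw":1},{"offset":[0.218,0.587,0.032],"angular":[0,0,0],"claw":1},{"offset":[0.218,0.587,0.032],"angular":[0,0,0],"claw":1},{"offset":[0.218,0.587,0.2],"angular":[0,0,0],"claw":1},{"offset":[0.218,0.587,0.4],"angular":[0,0,0],"claw":1},{"offset":[0.218,0.587,0.49],"angular":[0,0,0],"claw":1},{"offset":[0.218,0.587,0.49],"angular":[0,0,0],"claw":1}]'
python3 -m handwheel '[{"offset":[0,0,0],"angular":[0,0,0],"claw":-0.3},{"offset":[0,0,0],"angular":[0,0,0],"claw":-0.3},{"offset":[0,0,0],"angular":[0,0,0],"claw":-0.3},{"offset":[0,0,0],"angular":[0,0,0],"claw":-0.3},{"offset":[0,0,-0.2],"angular":[0,0,0],"claw":-0.3},{"offset":[0,0,-0.4],"angular":[0,0,0],"claw":-0.3},{"offset":[0,0,-0.46],"angular":[0,0,0],"claw":-0.5}]'
python3 -m handwheel '[{"offset":[0.126,-0.361,0],"angular":[0,0,-0.578],"claw":-0.5},{"offset":[0.126,-0.361,0],"angular":[0,0,-0.578],"claw":-0.5},{"offset":[0.126,-0.361,0],"angular":[0,0,-0.578],"claw":-0.5}]'
python3 -m handwheel '[{"offset":[0.224,-0.31,0],"angular":[0,0,-0.578],"claw":-0.5},{"offset":[0.224,-0.31,0],"angular":[0,0,-0.578],"claw":-0.5},{"offset":[0.224,-0.31,0],"angular":[0,0,-0.578],"claw":-0.5},{"offset":[0.224,-0.31,0],"angular":[0,0,-0.578],"claw":-0.5}]'
python3 - <<'E'
from h import *
b=grab_frame("wrist");P=cloud(b)
for s in[(.4116,-.346),(.4646,-.4396)]:print(rect(P,*s,.012,.03,.045))
s=rect(P,.4116,-.346,.012,.03,.045);C=(.488,-.178);a=s[3]+90
plan([(*s[1],.25,a),(*s[1],.18,a),(*s[1],.35,None),(C[0]-.015,C[1]-.0,.35,90),(C[0]-.015,C[1],.235,None),(C[0]-.015,C[1],.35,None),(.4646,-.4396,.35,113.3),(.4646,-.4396,.18,None)])
E
```

```text
t: 4.5
ee_pos: [0.5014, -0.1785, 0.2233]
orientation: [-0.257, -3.123, -0.001]
wrist_force: [-1.2, -0.1, -0.8]
grip_width: 0.0347
t: 5.2
ee_pos: [0.5035, -0.1785, 0.3526]
orientation: [0.254, 3.118, -0.003]
wrist_force: [1.3, 0.2, -0.3]
grip_width: 0.0641
t: 5.5
ee_pos: [0.4555, -0.2647, 0.3462]
orientation: [-0.2, 3.131, -0.004]
wrist_force: [0.2, -0.6, 0.7]
grip_width: 0.0639
t: 5.9
ee_pos: [0.4108, -0.3468, 0.3449]
orientation: [-0.643, 3.073, -0.003]
wrist_force: [-0.4, 0.5, 0.4]
grip_width: 0.0641
(1769, array([ 0.4093, -0.3464]), array([54.5, 35.7]), 23.2, np.float64(0.0219))
(1846, array([ 0.4622, -0.4408]), array([54. , 36.3]), 22.4, np.float64(0.0219))
-> [ 0.409 -0.346  0.25 ] 113.2
  off [0.009, 0.003, 0.378] ang [-0.004, 0.004, 0.016] rows 2
-> [ 0.409 -0.346  0.18 ] 113.2
  off [-0.0, -0.0, 0.28] ang [0.0, -0.0, -0.0] rows 2
-> [ 0.409 -0.346  0.35 ] None
  off [0.0, -0.0, -0.68] ang [0.0, 0.0, 0.0] rows 4
-> [ 0.473 -0.178  0.35 ] 90
  off [-0.5, 0.519, 0.0] ang [-0.0, -0.0, 0.81] rows 4
-> [ 0.473 -0.178  0.235] None
  off [0.0, 0.0, 0.46] ang [0.0, 0.0, 0.0] rows 3
-> [ 0.473 -0.178  0.35 ] None
  off [-0.0, -0.0, -0.46] ang [0.0, 0.0, 0.0] rows 3
-> [ 0.465 -0.44   0.35 ] 113.3
  off [0.017, -0.523, -0.0] ang [0.0, 0.0, -0.407] rows 3
  off [0.122, -0.509, -0.0] ang [0.0, 0.0, -0.407] rows 3
-> [ 0.465 -0.44   0.18 ] None
  off [-0.0, 0.0, 0.68] ang [0.0, 0.0, 0.0] rows 4
```

```bash
python3 -m handwheel '[{"offset":[0.009,0.003,0.2],"angular":[0,0,0.016],"claw":-0.5},{"offset":[0.009,0.003,0.4],"angular":[0,0,0.016],"claw":-0.5},{"offset":[0.009,0.003,0.55],"angular":[0,0,0.016],"claw":-0.5},{"offset":[0.009,0.003,0.66],"angular":[0,0,0.016],"claw":-0.5},{"offset":[0.009,0.003,0.66],"angular":[0,0,0.016],"claw":-0.5},{"offset":[0.009,0.003,0.66],"angular":[0,0,0.016],"claw":1},{"offset":[0.009,0.003,0.66],"angular":[0,0,0.016],"claw":1},{"offset":[0.009,0.003,0.66],"angular":[0,0,0.016],"claw":1},{"offset":[0.009,0.003,0.66],"angular":[0,0,0.016],"claw":1},{"offset":[0.009,0.003,0.66],"angular":[0,0,0.016],"claw":1}]'
python3 -m handwheel '[{"offset":[0,0,-0.15],"angular":[0,0,0],"claw":1},{"offset":[0,0,-0.35],"angular":[0,0,0],"claw":1},{"offset":[0,0,-0.55],"angular":[0,0,0],"claw":1},{"offset":[0,0,-0.68],"angular":[0,0,0],"claw":1},{"offset":[0,0,-0.68],"angular":[0,0,0],"claw":1}]'
python3 -m handwheel '[{"offset":[-0.5,0.519,0],"angular":[0,0,0.81],"claw":1},{"offset":[-0.5,0.519,0],"angular":[0,0,0.81],"claw":1},{"offset":[-0.5,0.519,0],"angular":[0,0,0.81],"claw":1},{"offset":[-0.5,0.519,0],"angular":[0,0,0.81],"claw":1},{"offset":[-0.5,0.519,0],"angular":[0,0,0.81],"claw":1},{"offset":[-0.5,0.519,0.15],"angular":[0,0,0.81],"claw":1},{"offset":[-0.5,0.519,0.32],"angular":[0,0,0.81],"claw":1},{"offset":[-0.5,0.519,0.42],"angular":[0,0,0.81],"claw":1},{"offset":[-0.5,0.519,0.42],"angular":[0,0,0.81],"claw":1},{"offset":[-0.5,0.519,0.42],"angular":[0,0,0.81],"claw":1}]'
python3 -m handwheel '[{"offset":[0,0,0],"angular":[0,0,0],"claw":-0.3},{"offset":[0,0,0],"angular":[0,0,0],"claw":-0.3},{"offset":[0,0,0],"angular":[0,0,0],"claw":-0.3},{"offset":[0,0,0],"angular":[0,0,0],"claw":-0.3},{"offset":[0,0,-0.2],"angular":[0,0,0],"claw":-0.3},{"offset":[0,0,-0.42],"angular":[0,0,0],"claw":-0.3},{"offset":[0,0,-0.42],"angular":[0,0,0],"claw":-0.5}]'
python3 -m handwheel '[{"offset":[0.017,-0.523,0],"angular":[0,0,-0.407],"claw":-0.5},{"offset":[0.017,-0.523,0],"angular":[0,0,-0.407],"claw":-0.5},{"offset":[0.017,-0.523,0],"angular":[0,0,-0.407],"claw":-0.5}]'
python3 -m handwheel '[{"offset":[0.122,-0.509,0],"angular":[0,0,-0.407],"claw":-0.5},{"offset":[0.122,-0.509,0],"angular":[0,0,-0.407],"claw":-0.5},{"offset":[0.122,-0.509,0],"angular":[0,0,-0.407],"claw":-0.5},{"offset":[0.122,-0.509,0],"angular":[0,0,-0.407],"claw":-0.5},{"offset":[0.122,-0.509,0],"angular":[0,0,-0.407],"claw":-0.5}]'
python3 - <<'E'
from h import *
b=grab_frame("wrist");P=cloud(b);t=grab_frame("top");PT=cloud(t)
s=rect(P,.463,-.44,.012,.03,.045);print(s)
for x in[(.485,.390),(.53,-.332),(.41,-.346)]:
    try: print(rect(PT,*x,.012,.03,.045))
    except Exception as e: print("gone",x)
m=np.hypot(PT[...,0]-.488,PT[...,1]+.178)<.05;print("tub depth",np.nanpercentile(PT[...,2][m],[5,25,50,75,95,100]))
C=(.488,-.178);a=s[3]+90
plan([(*s[1],.18,a),(*s[1],.35,None),(C[0],C[1]+.0,.35,150),(C[0],C[1],.245,None),(C[0],C[1],.38,None),(.485,.39,.38,105.5),(.485,.39,.18,None)])
E
```

```text
t: 6.95
ee_pos: [0.4102, -0.3459, 0.1809]
orientation: [-0.636, 3.072, -0.005]
wrist_force: [0.2, 2.1, 6.9]
grip_width: 0.0346
t: 7.45
ee_pos: [0.4093, -0.3462, 0.3554]
orientation: [-0.634, 3.068, -0.012]
wrist_force: [0.5, 0.8, -0.4]
grip_width: 0.0345
t: 8.45
ee_pos: [0.4724, -0.1774, 0.2438]
orientation: [-0.004, 3.141, -0.001]
wrist_force: [0.4, 1.0, 0.9]
grip_width: 0.0344
t: 9.15
ee_pos: [0.473, -0.1776, 0.3557]
orientation: [-0.005, 3.13, -0.005]
wrist_force: [1.1, -0.8, 1.0]
grip_width: 0.0636
t: 9.45
ee_pos: [0.4682, -0.3096, 0.348]
orientation: [-0.327, 3.124, -0.001]
wrist_force: [1.2, 0.2, 0.2]
grip_width: 0.0638
t: 9.95
ee_pos: [0.4644, -0.4393, 0.3469]
orientation: [0.636, -3.076, -0.001]
wrist_force: [0.2, 0.1, -0.3]
grip_width: 0.0639
(1768, array([ 0.4625, -0.441 ]), array([54.2, 36.1]), 22.2, np.float64(0.0219))
(227, array([0.4857, 0.3897]), array([55.4, 37. ]), 14.3, np.float64(0.0214))
(0, array([0., 0.]), array([0., 0.]), 0.0, np.float64(nan))
(0, array([0., 0.]), array([0., 0.]), 0.0, np.float64(nan))
tub depth [0.00532517 0.02794282 0.54744465 0.56237386 0.56767058 0.57169506]
-> [ 0.462 -0.441  0.18 ] 112.2
  off [0.013, -0.007, 0.671] ang [-0.0, 0.0, 0.046] rows 4
-> [ 0.462 -0.441  0.35 ] None
  off [0.0, 0.0, -0.68] ang [0.0, 0.0, 0.0] rows 4
-> [ 0.488 -0.178  0.35 ] 150
  off [-0.246, 0.468, 0.0] ang [0.0, -0.0, -0.66] rows 3
  off [-0.384, 0.363, 0.0] ang [0.0, -0.0, -0.66] rows 3
-> [ 0.488 -0.178  0.245] None
  off [-0.0, -0.0, 0.42] ang [0.0, 0.0, 0.0] rows 3
-> [ 0.488 -0.178  0.38 ] None
  off [0.0, 0.0, -0.54] ang [0.0, 0.0, 0.0] rows 3
-> [0.485 0.39  0.38 ] 105.5
  off [-0.981, 0.573, 0.0] ang [0.0, 0.0, 0.777] rows 6
  off [-0.691, 0.902, 0.0] ang [0.0, 0.0, 0.777] rows 6
-> [0.485 0.39  0.18 ] None
  off [-0.0, 0.0, 0.8] ang [0.0, 0.0, 0.0] rows 4
  return _methods._mean(a, axis=axis, dtype=dtype,
  ret = ret.dtype.type(ret / rcount)
```

```bash
python3 -m handwheel '[{"offset":[0.013,-0.007,0.2],"angular":[0,0,0.046],"claw":-0.5},{"offset":[0.013,-0.007,0.4],"angular":[0,0,0.046],"claw":-0.5},{"offset":[0.013,-0.007,0.55],"angular":[0,0,0.046],"claw":-0.5},{"offset":[0.013,-0.007,0.655],"angular":[0,0,0.046],"claw":-0.5},{"offset":[0.013,-0.007,0.655],"angular":[0,0,0.046],"claw":-0.5},{"offset":[0.013,-0.007,0.655],"angular":[0,0,0.046],"claw":1},{"offset":[0.013,-0.007,0.655],"angular":[0,0,0.046],"claw":1},{"offset":[0.013,-0.007,0.655],"angular":[0,0,0.046],"claw":1},{"offset":[0.013,-0.007,0.655],"angular":[0,0,0.046],"claw":1},{"offset":[0.013,-0.007,0.655],"angular":[0,0,0.046],"claw":1}]'
python3 -m handwheel '[{"offset":[0,0,-0.15],"angular":[0,0,0],"claw":1},{"offset":[0,0,-0.35],"angular":[0,0,0],"claw":1},{"offset":[0,0,-0.55],"angular":[0,0,0],"claw":1},{"offset":[0,0,-0.67],"angular":[0,0,0],"claw":1},{"offset":[0,0,-0.67],"angular":[0,0,0],"claw":1}]'
python3 -m handwheel '[{"offset":[-0.246,0.468,0],"angular":[0,0,-0.66],"claw":1},{"offset":[-0.246,0.468,0],"angular":[0,0,-0.66],"claw":1},{"offset":[-0.246,0.468,0],"angular":[0,0,-0.66],"claw":1},{"offset":[-0.246,0.468,0],"angular":[0,0,-0.66],"claw":1}]'
python3 -m handwheel '[{"offset":[-0.384,0.363,0],"angular":[0,0,-0.66],"claw":1},{"offset":[-0.384,0.363,0],"angular":[0,0,-0.66],"claw":1},{"offset":[-0.384,0.363,0],"angular":[0,0,-0.66],"claw":1},{"offset":[-0.384,0.363,0],"angular":[0,0,-0.66],"claw":1},{"offset":[-0.384,0.363,0.15],"angular":[0,0,-0.66],"claw":1},{"offset":[-0.384,0.363,0.3],"angular":[0,0,-0.66],"claw":1},{"offset":[-0.384,0.363,0.4],"angular":[0,0,-0.66],"claw":1},{"offset":[-0.384,0.363,0.4],"angular":[0,0,-0.66],"claw":1},{"offset":[-0.384,0.363,0.4],"angular":[0,0,-0.66],"claw":1}]'
python3 -m handwheel '[{"offset":[0,0,0],"angular":[0,0,0],"claw":-0.3},{"offset":[0,0,0],"angular":[0,0,0],"claw":-0.3},{"offset":[0,0,0],"angular":[0,0,0],"claw":-0.3},{"offset":[0,0,0],"angular":[0,0,0],"claw":-0.3},{"offset":[0,0,-0.2],"angular":[0,0,0],"claw":-0.3},{"offset":[0,0,-0.4],"angular":[0,0,0],"claw":-0.3},{"offset":[0,0,-0.54],"angular":[0,0,0],"claw":-0.5},{"offset":[0,0,-0.54],"angular":[0,0,0],"claw":-0.5}]'
python3 - <<'E'
from h import *
b=grab_frame("wrist");P=cloud(b);save(b,"w2.png")
plan([(.485,.39,.36,105.5),(.485,.39,.184,None)])
E
```

```text
t: 11.05
ee_pos: [0.4633, -0.4417, 0.1874]
orientation: [-0.604, 3.079, -0.006]
wrist_force: [-1.1, 2.6, 6.8]
grip_width: 0.0343
t: 11.55
ee_pos: [0.4624, -0.4419, 0.3597]
orientation: [-0.602, 3.075, -0.014]
wrist_force: [-0.2, -0.1, 0.5]
grip_width: 0.0337
t: 11.95
ee_pos: [0.4755, -0.3068, 0.3522]
orientation: [-1.108, 2.937, -0.0]
wrist_force: [-0.6, -0.2, 0.1]
grip_width: 0.0338
t: 12.85
ee_pos: [0.488, -0.1791, 0.2524]
orientation: [1.569, -2.722, 0.001]
wrist_force: [0.2, 0.2, 0.1]
grip_width: 0.034
t: 13.65
ee_pos: [0.4882, -0.1788, 0.3934]
orientation: [-1.566, 2.714, -0.011]
wrist_force: [1.0, -0.1, 0.5]
grip_width: 0.064
-> [0.485 0.39  0.36 ] 105.5
  off [-0.981, 0.574, 0.059] ang [-0.004, 0.005, 0.776] rows 6
  off [-0.691, 0.903, 0.059] ang [-0.004, 0.005, 0.776] rows 6
-> [0.485 0.39  0.184] None
  off [-0.0, -0.0, 0.704] ang [0.0, 0.0, 0.0] rows 4
```

View pics/w2.png

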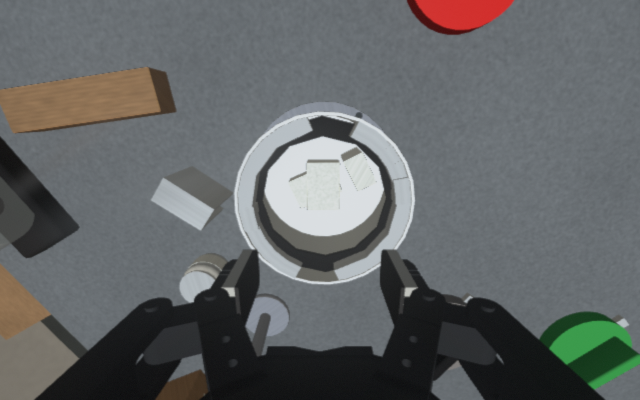

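The wrist view shows three cartons lying low inside the tub, near (323,185), with the notches open. On to the fourth.

```bash
python3 - <<'E'
from h import *
f=grab_frame("wrist");P=cloud(f)
m=((np.hypot(P[...,0]-.488,P[...,1]+.178)<.1)&(P[...,2]>.112)&(P[...,2]<.128)).astype(np.uint8)
cs,_=cv2.findContours(m,cv2.RETR_EXTERNAL,cv2.CHAIN_APPROX_NONE);c=max(cs,key=len)[:,0]
q=np.array([P[v,u] for u,v in c]);q=q[~np.isnan(q[:,0])];C,r=circ(q)
d=np.hypot(*(q[:,:2]-C).T);C,r=circ(q[d>.075]);print(C,r,len(q),(d>.075).sum())
x=P-np.array([*C,0]);rr=np.hypot(x[...,0],x[...,1]);a=np.degrees(np.arctan2(x[...,1],x[...,0]))
s=(rr>.067)&(rr<.074)&(P[...,2]<.111)
for c0 in(54,-126):
    k=s&(np.abs(a-c0)<22);print(c0,np.percentile(a[k],[1,50,99]),k.sum())
E
python3 -m handwheel '[{"offset":[-0.981,0.574,0.059],"angular":[0,0,0.776],"claw":-0.5},{"offset":[-0.981,0.574,0.059],"angular":[0,0,0.776],"claw":-0.5},{"offset":[-0.981,0.574,0.059],"angular":[0,0,0.776],"claw":-0.5},{"offset":[-0.981,0.574,0.059],"angular":[0,0,0.776],"claw":-0.5},{"offset":[-0.981,0.574,0.059],"angular":[0,0,0.776],"claw":-0.5},{"offset":[-0.981,0.574,0.059],"angular":[0,0,0.776],"claw":-0.5},{"offset":[-0.981,0.574,0.059],"angular":[0,0,0.776],"claw":-0.5}]'
python3 -m handwheel '[{"offset":[-0.691,0.903,0.059],"angular":[0,0,0.776],"claw":-0.5},{"offset":[-0.691,0.903,0.059],"angular":[0,0,0.776],"claw":-0.5},{"offset":[-0.691,0.903,0.059],"angular":[0,0,0.776],"claw":-0.5},{"offset":[-0.691,0.903,0.059],"angular":[0,0,0.776],"claw":-0.5},{"offset":[-0.691,0.903,0.059],"angular":[0,0,0.776],"claw":-0.5},{"offset":[-0.691,0.903,0.059],"angular":[0,0,0.776],"claw":-0.5},{"offset":[-0.691,0.903,0.059],"angular":[0,0,0.776],"claw":-0.5},{"offset":[-0.691,0.903,0.059],"angular":[0,0,0.776],"claw":-0.5}]'
python3 - <<'E'
from h import *
b=grab_frame("wrist");P=cloud(b)
s=rect(P,.485,.39,.012,.03,.06);print(s);C=(.488,-.178)
plan([(*s[1],.185,s[3]+90),(*s[1],.38,None),(*C,.38,60),(*C,.25,None),(*C,.38,None)])
t=grab_frame("top");save(t,"top2.png",s=1.25)
E
```

```text
[ 0.48632255 -0.17727453] 0.0789228326393498 527 502
54 [32.8111093  53.97353526 74.92775697] 421
-126 [-140.32576712 -125.1193069  -110.0909816 ] 385
t: 14.45
ee_pos: [0.4857, 0.1102, 0.369]
orientation: [1.023, -2.966, -0.001]
wrist_force: [0.4, -0.5, -0.1]
grip_width: 0.0639
t: 15.25
ee_pos: [0.4847, 0.3904, 0.3547]
orientation: [0.425, -3.11, 0.004]
wrist_force: [-0.2, -2.0, 0.1]
grip_width: 0.0641
(1675, array([0.4824, 0.3904]), array([53.9, 36. ]), 14.8, np.float64(0.0219))
-> [0.482 0.39  0.185] 104.8
  off [0.007, 0.007, 0.683] ang [-0.003, -0.004, 0.025] rows 4
-> [0.482 0.39  0.38 ] None
  off [-0.0, 0.0, -0.78] ang [0.0, 0.0, 0.0] rows 4
-> [ 0.488 -0.178  0.38 ] 60
  off [0.186, -0.735, -0.0] ang [0.0, 0.0, 0.521] rows 4
  off [-0.009, -0.758, -0.0] ang [0.0, 0.0, 0.521] rows 4
  off [-0.204, -0.73, 0.0] ang [0.0, 0.0, 0.521] rows 4
-> [ 0.488 -0.178  0.25 ] None
  off [-0.0, 0.0, 0.52] ang [0.0, 0.0, 0.0] rows 3
-> [ 0.488 -0.178  0.38 ] None
  off [0.0, -0.0, -0.52] ang [0.0, 0.0, 0.0] rows 3
```

View pics/top2.png

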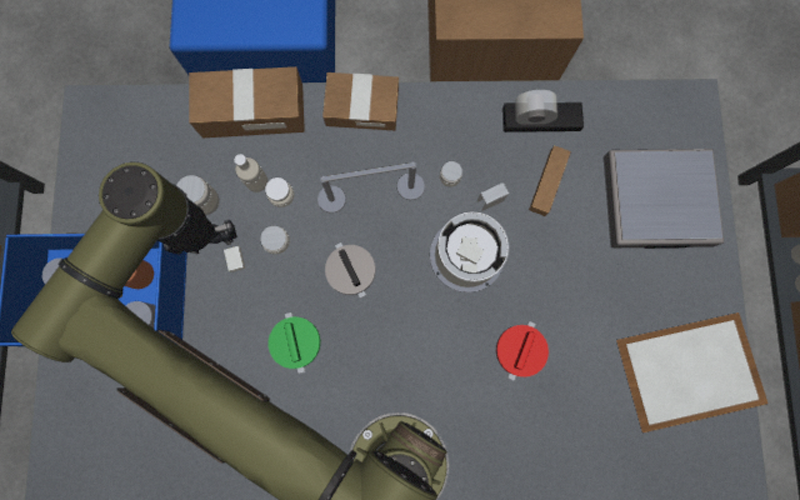

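The top view shows no further cartons: only (233,260) is left on the bench. The boxes, tins and decoy lids haven't moved. I'll pick the last carton.

```bash
python3 -m handwheel '[{"offset":[0.007,0.007,0.2],"angular":[0,0,0.025],"claw":-0.5},{"offset":[0.007,0.007,0.4],"angular":[0,0,0.025],"claw":-0.5},{"offset":[0.007,0.007,0.58],"angular":[0,0,0.025],"claw":-0.5},{"offset":[0.007,0.007,0.683],"angular":[0,0,0.025],"claw":-0.5},{"offset":[0.007,0.007,0.683],"angular":[0,0,0.025],"claw":-0.5},{"offset":[0.007,0.007,0.683],"angular":[0,0,0.025],"claw":1},{"offset":[0.007,0.007,0.683],"angular":[0,0,0.025],"claw":1},{"offset":[0.007,0.007,0.683],"angular":[0,0,0.025],"claw":1},{"offset":[0.007,0.007,0.683],"angular":[0,0,0.025],"claw":1},{"offset":[0.007,0.007,0.683],"angular":[0,0,0.025],"claw":1}]'
python3 -m handwheel '[{"offset":[0,0,-0.15],"angular":[0,0,0],"claw":1},{"offset":[0,0,-0.35],"angular":[0,0,0],"claw":1},{"offset":[0,0,-0.55],"angular":[0,0,0],"claw":1},{"offset":[0,0,-0.78],"angular":[0,0,0],"claw":1},{"offset":[0,0,-0.78],"angular":[0,0,0],"claw":1}]'
python3 -m handwheel '[{"offset":[0.186,-0.735,0],"angular":[0,0,0.521],"claw":1},{"offset":[0.186,-0.735,0],"angular":[0,0,0.521],"claw":1},{"offset":[0.186,-0.735,0],"angular":[0,0,0.521],"claw":1},{"offset":[0.186,-0.735,0],"angular":[0,0,0.521],"claw":1},{"offset":[0.186,-0.735,0],"angular":[0,0,0.521],"claw":1}]'
python3 -m handwheel '[{"offset":[-0.009,-0.758,0],"angular":[0,0,0.521],"claw":1},{"offset":[-0.009,-0.758,0],"angular":[0,0,0.521],"claw":1},{"offset":[-0.009,-0.758,0],"angular":[0,0,0.521],"claw":1},{"offset":[-0.009,-0.758,0],"angular":[0,0,0.521],"claw":1},{"offset":[-0.009,-0.758,0],"angular":[0,0,0.521],"claw":1}]'
python3 -m handwheel '[{"offset":[-0.204,-0.73,0],"angular":[0,0,0.521],"claw":1},{"offset":[-0.204,-0.73,0],"angular":[0,0,0.521],"claw":1},{"offset":[-0.204,-0.73,0],"angular":[0,0,0.521],"claw":1},{"offset":[-0.204,-0.73,0],"angular":[0,0,0.521],"claw":1},{"offset":[-0.204,-0.73,0],"angular":[0,0,0.521],"claw":1},{"offset":[-0.204,-0.73,0],"angular":[0,0,0.521],"claw":1}]'
python3 - <<'E'
from h import *
print(get_obs()["ee_pos"]);plan([(.488,-.178,.25,60),(.488,-.178,.38,60),(.4545,.1093,.38,116.1),(.4545,.1093,.33,116.1)])
E
```

```text
t: 16.35
ee_pos: [0.4834, 0.3918, 0.1899]
orientation: [-0.405, 3.111, 0.005]
wrist_force: [-1.0, -1.1, 6.8]
grip_width: 0.0336
t: 16.85
ee_pos: [0.483, 0.3908, 0.3913]
orientation: [-0.403, 3.104, 0.014]
wrist_force: [0.6, 1.0, -0.1]
grip_width: 0.034
t: 17.35
ee_pos: [0.4844, 0.1979, 0.3834]
orientation: [0.009, 3.139, 0.004]
wrist_force: [0.4, 1.1, -0.3]
grip_width: 0.0335
t: 17.85
ee_pos: [0.4861, 0.0089, 0.3825]
orientation: [0.418, 3.112, 0.001]
wrist_force: [-0.8, -0.0, -0.5]
grip_width: 0.0335
t: 18.45
ee_pos: [0.4885, -0.1775, 0.3813]
orientation: [0.815, 3.034, 0.001]
wrist_force: [-0.5, -0.4, -0.7]
grip_width: 0.0336
[ 0.48845905 -0.17749318  0.3812705 ]
-> [ 0.488 -0.178  0.25 ] 60
  off [0.001, -0.003, 0.525] ang [0.001, -0.0, -0.002] rows 3
-> [ 0.488 -0.178  0.38 ] 60
  off [-0.0, 0.0, -0.52] ang [0.0, 0.0, -0.0] rows 3
-> [0.454 0.109 0.38 ] 116.1
  off [0.345, 0.464, -0.0] ang [0.0, -0.0, -0.979] rows 4
  off [0.087, 0.572, -0.0] ang [0.0, -0.0, -0.979] rows 4
-> [0.454 0.109 0.33 ] 116.1
  off [0.0, -0.0, 0.2] ang [-0.0, 0.0, -0.0] rows 1
```

```bash
python3 -m handwheel '[{"offset":[0,0,0.2],"angular":[0,0,0],"claw":1},{"offset":[0,0,0.4],"angular":[0,0,0],"claw":1},{"offset":[0,0,0.51],"angular":[0,0,0],"claw":1},{"offset":[0,0,0.51],"angular":[0,0,0],"claw":1},{"offset":[0,0,0.51],"angular":[0,0,0],"claw":-0.3},{"offset":[0,0,0.51],"angular":[0,0,0],"claw":-0.3},{"offset":[0,0,0.51],"angular":[0,0,0],"claw":-0.3},{"offset":[0,0,0.51],"angular":[0,0,0],"claw":-0.3}]'
python3 -m handwheel '[{"offset":[0,0,-0.2],"angular":[0,0,0],"claw":-0.3},{"offset":[0,0,-0.4],"angular":[0,0,0],"claw":-0.3},{"offset":[0,0,-0.52],"angular":[0,0,0],"claw":-0.5},{"offset":[0,0,-0.52],"angular":[0,0,0],"claw":-0.5}]'
cat >> h.py <<'E'
def tubfit(P):
    m=((np.hypot(P[...,0]-.488,P[...,1]+.178)<.1)&(P[...,2]>.112)&(P[...,2]<.128)).astype(np.uint8)
    cs,_=cv2.findContours(m,cv2.RETR_EXTERNAL,cv2.CHAIN_APPROX_NONE);c=max(cs,key=len)[:,0]
    q=np.array([P[v,u] for u,v in c]);q=q[~np.isnan(q[:,0])];C,r=circ(q)
    d=np.hypot(*(q[:,:2]-C).T);C,r=circ(q[d>.075]);print("tub",C,r,len(q),(d>.075).sum())
    x=P-np.array([*C,0]);rr=np.hypot(x[...,0],x[...,1]);a=np.degrees(np.arctan2(x[...,1],x[...,0]))
    s=(rr>.067)&(rr<.074)&(P[...,2]<.111)
    for c0 in(54,-126):
        k=s&(np.abs(a-c0)<22);print(c0,np.percentile(a[k],[1,50,99]) if k.sum() else None,k.sum())
E
python3 - <<'E'
from h import *
f=grab_frame("wrist");save(f,"w3.png",(220,100,430,290),3);P=cloud(f);tubfit(P)
m=np.hypot(P[...,0]-.488,P[...,1]+.178)<.055;print("in tub",np.nanpercentile(P[...,2][m],[5,25,50,75,95,100]))
E
python3 -m handwheel '[{"offset":[0.345,0.464,0],"angular":[0,0,-0.979],"claw":-0.5},{"offset":[0.345,0.464,0],"angular":[0,0,-0.979],"claw":-0.5},{"offset":[0.345,0.464,0],"angular":[0,0,-0.979],"claw":-0.5},{"offset":[0.345,0.464,0],"angular":[0,0,-0.979],"claw":-0.5},{"offset":[0.345,0.464,0],"angular":[0,0,-0.979],"claw":-0.5}]'
python3 -m handwheel '[{"offset":[0.087,0.572,0],"angular":[0,0,-0.979],"claw":-0.5},{"offset":[0.087,0.572,0],"angular":[0,0,-0.979],"claw":-0.5},{"offset":[0.087,0.572,0],"angular":[0,0,-0.979],"claw":-0.5},{"offset":[0.087,0.572,0],"angular":[0,0,-0.979],"claw":-0.5},{"offset":[0.087,0.572,0.2],"angular":[0,0,-0.979],"claw":-0.5},{"offset":[0.087,0.572,0.2],"angular":[0,0,-0.979],"claw":-0.5}]'
python3 - <<'E'
from h import *
f=grab_frame("wrist");P=cloud(f)
print(get_obs()["q"],get_obs()["ee_pos"])
s=rect(P,.4545,.1093,.046,.065,.065);print(s);print(rect(P,.4545,.1093,.013,.026,.07))
d=P[(np.hypot(P[...,0]-.4545,P[...,1]-.1093)<.07)&(P[...,2]>.014)&(P[...,2]<.026)]
hull=cv2.convexHull((d[:,:2]*1000).astype(np.float32))[:,0];print(cv2.minEnclosingCircle(hull))
im=f["pixels"];plan([(*s[1],.2,s[3]+90)])
print(im[f["pixels"].shape[0]//2,320])
t=grab_frame("top");PT=cloud(t);print("top",rect(PT,.4545,.1093,.046,.065,.065))
E
```

```text
t: 19.25
ee_pos: [0.4885, -0.1772, 0.2549]
orientation: [0.812, 3.033, 0.001]
wrist_force: [0.3, -0.1, 1.0]
grip_width: 0.0555
t: 19.65
ee_pos: [0.4885, -0.1778, 0.3902]
orientation: [0.81, 3.025, 0.001]
wrist_force: [0.3, 0.2, -0.2]
grip_width: 0.064
tub [ 0.48641419 -0.17649434] 0.07891082985108852 523 515
54 [32.84934836 51.06912059 72.35085161] 434
-126 [-134.89666627 -119.77701701 -104.77288195] 371
in tub [0.00818698 0.25330592 0.28515999 0.29943032 0.31016439 0.31520975]
t: 20.2
ee_pos: [0.4713, -0.0325, 0.3827]
orientation: [-0.048, -3.14, -0.0]
wrist_force: [0.2, -0.3, -0.6]
grip_width: 0.064
t: 20.8
ee_pos: [0.4532, 0.1091, 0.3258]
orientation: [0.703, -3.048, 0.003]
wrist_force: [-0.1, -0.0, -2.1]
grip_width: 0.0643
[ 6.69406369e-01 -3.19295522e-01 -3.73159185e-01 -1.08735433e-03
 -1.52464151e+00 -1.78674171e+00] [0.45409585 0.10898413 0.3302936 ]
(1774, array([0.4523, 0.1092]), array([89.7, 16. ]), 24.9, np.float64(0.0557))
(9472, array([0.4526, 0.1092]), array([120.4, 120.1]), -15.4, np.float64(0.02))
((452.796142578125, 109.27350616455078), 60.61448669433594)
-> [0.452 0.109 0.2  ] 114.9
  off [0.002, 0.004, 0.521] ang [-0.001, -0.016, 0.038] rows 3
[58 59 59]
top (93, array([0.4362, 0.1004]), array([49.5, 15.7]), 26.1, np.float64(0.0557))
```

View pics/w3.png

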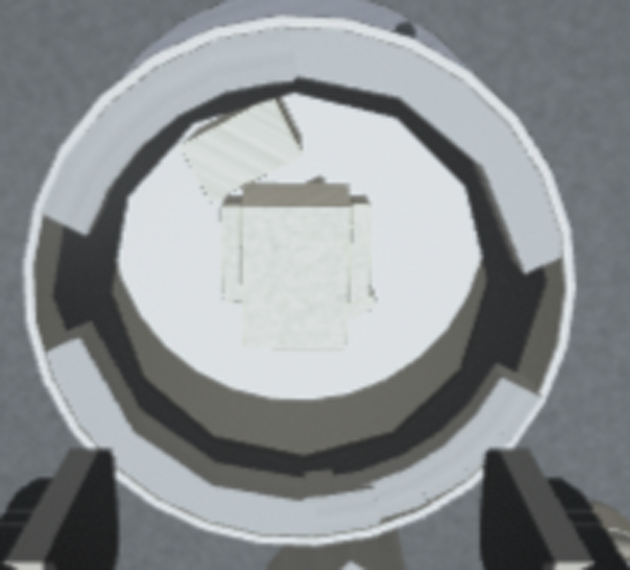

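All four cartons lie low in the tub: one at (240,140), three near (295,270). The grey lid is isolated by its colour. Wrist and top cameras agree on the lid-to-tub displacement, so I'll grasp the handle.

```bash
python3 -m handwheel '[{"offset":[0.002,0.004,0.2],"angular":[0,0,0.038],"claw":-0.5},{"offset":[0.002,0.004,0.38],"angular":[0,0,0.038],"claw":-0.5},{"offset":[0.002,0.004,0.48],"angular":[0,0,0.038],"claw":-0.5},{"offset":[0.002,0.004,0.52],"angular":[0,0,0.038],"claw":-0.5},{"offset":[0.002,0.004,0.52],"angular":[0,0,0.038],"claw":1},{"offset":[0.002,0.004,0.52],"angular":[0,0,0.038],"claw":1},{"offset":[0.002,0.004,0.52],"angular":[0,0,0.038],"claw":1},{"offset":[0.002,0.004,0.52],"angular":[0,0,0.038],"claw":1},{"offset":[0.002,0.004,0.52],"angular":[0,0,0.038],"claw":1},{"offset":[0.002,0.004,0.52],"angular":[0,0,0.038],"claw":1}]'
python3 - <<'E'
from h import *
o=get_obs();print(o["ee_pos"],o["wrist_force"],o["grip_width"])
E
python3 -m handwheel '[{"offset":[0,0,-0.1],"angular":[0,0,0],"claw":1},{"offset":[0,0,-0.3],"angular":[0,0,0],"claw":1},{"offset":[0,0,-0.5],"angular":[0,0,0],"claw":1},{"offset":[0,0,-0.7],"angular":[0,0,0],"claw":1},{"offset":[0,0,-0.72],"angular":[0,0,0],"claw":1},{"offset":[0,0,-0.72],"angular":[0,0,0],"claw":1}]'
python3 - <<'E'
from h import *
plan([(.4864,-.177,.38,144.5),(.4864,-.177,.335,144.5)])
E
```

```text
t: 21.9
ee_pos: [0.4545, 0.111, 0.2062]
orientation: [-0.68, 3.063, 0.001]
wrist_force: [-0.4, -0.0, 5.6]
grip_width: 0.0149
[0.45448608 0.11101689 0.20615542] [-0.438085   -0.01661334  5.62286957] 0.014880927204150844
t: 22.5
ee_pos: [0.4537, 0.1107, 0.3855]
orientation: [-0.68, 3.064, 0.003]
wrist_force: [-0.3, 0.3, -2.3]
grip_width: 0.0149
-> [ 0.486 -0.177  0.38 ] 144.5
  off [0.184, -0.549, 0.01] ang [0.0, 0.004, -0.514] rows 3
  off [0.318, -0.484, 0.01] ang [0.0, 0.004, -0.514] rows 3
-> [ 0.486 -0.177  0.335] 144.5
  off [-0.0, -0.0, 0.18] ang [-0.0, -0.0, 0.0] rows 1
```

```bash
python3 -m handwheel '[{"offset":[0.184,-0.549,0.01],"angular":[0,0,-0.514],"claw":1},{"offset":[0.184,-0.549,0.01],"angular":[0,0,-0.514],"claw":1},{"offset":[0.184,-0.549,0.01],"angular":[0,0,-0.514],"claw":1},{"offset":[0.184,-0.549,0.01],"angular":[0,0,-0.514],"claw":1},{"offset":[0.184,-0.549,0.01],"angular":[0,0,-0.514],"claw":1}]'
python3 -m handwheel '[{"offset":[0.318,-0.484,0.01],"angular":[0,0,-0.514],"claw":1},{"offset":[0.318,-0.484,0.01],"angular":[0,0,-0.514],"claw":1},{"offset":[0.318,-0.484,0.01],"angular":[0,0,-0.514],"claw":1},{"offset":[0.318,-0.484,0.01],"angular":[0,0,-0.514],"claw":1},{"offset":[0.318,-0.484,0.01],"angular":[0,0,-0.514],"claw":1},{"offset":[0.318,-0.484,0.01],"angular":[0,0,-0.514],"claw":1},{"offset":[0.318,-0.484,0.01],"angular":[0,0,-0.514],"claw":1}]'
python3 - <<'E'
from h import *
o=get_obs();T=o["ee_pos"];print(T,o["q"])
for n in("wrist","top","scene"):
    f=grab_frame(n);P=cloud(f);dz=T[2]-.2062+.02
    m=(np.hypot(P[...,0]-T[0],P[...,1]-T[1])<.08)&(abs(P[...,2]-dz)<.005)
    print(n,m.sum())
    if m.sum()>100:
        q=P[m];print(np.median(q[:,2]))
        cs,_=cv2.findContours(m.astype(np.uint8),cv2.RETR_EXTERNAL,cv2.CHAIN_APPROX_NONE)
        e=np.array([P[v,u] for c in cs for u,v in c[:,0]]);C=T[:2]
        for _ in range(6):
            d=np.hypot(*(e[:,:2]-C).T);k=abs(d-.060)<.004;C,r=circ(e[k])
        print(n,"lid rel TCP",C-T[:2],r,k.sum())
    save(f,"l_"+n+".png")
a=cv2.imread("pics/l_wrist.png")
b=cv2.imread("pics/l_top.png")[110:260,300:460];c=cv2.imread("pics/l_scene.png")[150:310,200:400]
cv2.imwrite("pics/l.png",np.hstack([cv2.resize(a[:,120:520],(400,400)),cv2.resize(c,(400,400))]))
E
```

```text
t: 23.0
ee_pos: [0.4699, -0.0344, 0.3791]
orientation: [1.062, -2.953, -0.001]
wrist_force: [-0.4, -0.5, -2.2]
grip_width: 0.0147
t: 23.7
ee_pos: [0.4866, -0.1755, 0.3785]
orientation: [-1.441, 2.792, 0.001]
wrist_force: [0.2, 0.3, -2.5]
grip_width: 0.0148
[ 0.48657795 -0.17553185  0.37848918] [ 4.32753132e-02 -1.83154332e-01 -1.74320284e-01 -4.74204486e-04
 -1.57972336e+00 -6.61137135e-01]
wrist 19331
0.1923065528540441
wrist lid rel TCP [-0.00292356 -0.00224096] 0.059582867631302217 441
top 646
0.191913925794509
top lid rel TCP [-0.00087804 -0.00113   ] 0.058887314801332746 80
scene 637
0.194627192010289
scene lid rel TCP [-0.00326406 -0.00230673] 0.05875699330934067 99
```

View pics/l.png

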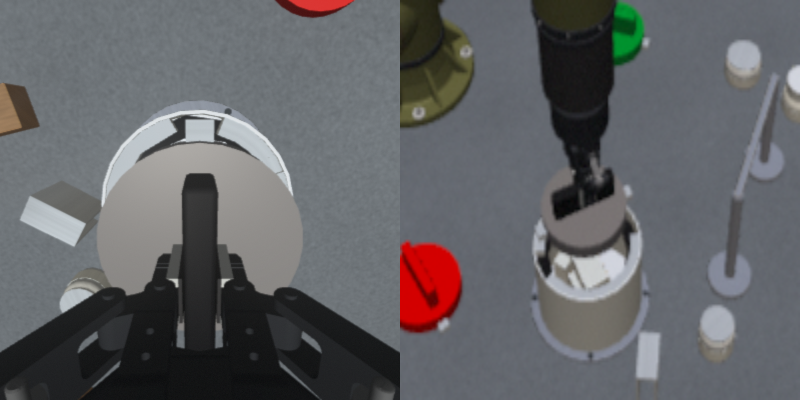

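The wrist crop shows the lug at (200,130) centred in the notch. Both cameras call for the same shift of about (+2.7, +0.6) mm. I'll shift and descend.

```bash
python3 - <<'E'
from h import *
T=get_obs()["ee_pos"]+[.0027,.0006,0];plan([(*T[:2],.332,144.5),(*T[:2],.316,144.5),(*T[:2],.305,144.5)])
E
```

```text
-> [ 0.489 -0.175  0.332] 144.5
  off [-0.008, -0.007, 0.187] ang [-0.0, 0.001, 0.003] rows 1
-> [ 0.489 -0.175  0.316] 144.5
  off [-0.0, 0.0, 0.064] ang [-0.0, -0.0, -0.0] rows 1
-> [ 0.489 -0.175  0.305] 144.5
  off [0.0, 0.0, 0.044] ang [0.0, -0.0, -0.0] rows 1
```

```bash
python3 -m handwheel '[{"offset":[-0.008,-0.007,0.06],"angular":[0,0,0],"claw":1},{"offset":[-0.008,-0.007,0.12],"angular":[0,0,0],"claw":1},{"offset":[-0.008,-0.007,0.18],"angular":[0,0,0],"claw":1},{"offset":[-0.008,-0.007,0.2],"angular":[0,0,0],"claw":1},{"offset":[-0.008,-0.007,0.2],"angular":[0,0,0],"claw":1}]'
python3 -m handwheel '[{"offset":[0,0,0.015],"angular":[0,0,0],"claw":1},{"offset":[0,0,0.03],"angular":[0,0,0],"claw":1},{"offset":[0,0,0.045],"angular":[0,0,0],"claw":1},{"offset":[0,0,0.06],"angular":[0,0,0],"claw":1},{"offset":[0,0,0.06],"angular":[0,0,0],"claw":1}]'
python3 -m handwheel '[{"offset":[0,0,0.01],"angular":[0,0,0],"claw":1},{"offset":[0,0,0.02],"angular":[0,0,0],"claw":1},{"offset":[0,0,0.02],"angular":[0,0,0],"claw":1}]'
```

```text
t: 24.35
ee_pos: [0.4887, -0.1765, 0.3271]
orientation: [1.437, -2.791, -0.002]
wrist_force: [0.5, 0.7, -1.8]
grip_width: 0.0148
t: 24.85
ee_pos: [0.4888, -0.1764, 0.313]
orientation: [1.437, -2.793, -0.001]
wrist_force: [-0.6, 0.3, -2.1]
grip_width: 0.0147
t: 25.15
ee_pos: [0.4889, -0.1764, 0.3082]
orientation: [1.438, -2.793, -0.001]
wrist_force: [-0.9, -0.6, -2.3]
grip_width: 0.0151
```

```bash
python3 -m handwheel '[{"offset":[0,0,0.008],"angular":[0,0,0],"claw":1},{"offset":[0,0,0.008],"angular":[0,0,0],"claw":1}]'
python3 -m handwheel '[{"offset":[0,0,0.006],"angular":[0,0,0],"claw":1},{"offset":[0,0,0.006],"angular":[0,0,0],"claw":1}]'
python3 -m handwheel '[{"offset":[0,0,0.006],"angular":[0,0,0],"claw":1},{"offset":[0,0,0.006],"angular":[0,0,0],"claw":1}]'
```

```text
t: 25.35
ee_pos: [0.4889, -0.1765, 0.3065]
orientation: [1.438, -2.793, -0.0]
wrist_force: [-0.4, -0.3, -1.9]
grip_width: 0.0153
t: 25.55
ee_pos: [0.489, -0.1765, 0.3058]
orientation: [-1.438, 2.793, -0.001]
wrist_force: [-1.3, 1.1, 2.1]
grip_width: 0.0148
t: 25.75
ee_pos: [0.489, -0.1766, 0.3043]
orientation: [-1.438, 2.793, -0.001]
wrist_force: [-1.6, 0.4, 3.7]
grip_width: 0.0151
```

The lid is resting on the seal with light force. Now the clockwise turn, following the sink.

```bash
python3 -m handwheel '[{"offset":[0,-0.001,0.001],"angular":[0,0,0.2],"claw":1},{"offset":[0,-0.002,0.002],"angular":[0,0,0.4],"claw":1},{"offset":[0.001,-0.002,0.003],"angular":[0,0,0.6],"claw":1},{"offset":[0.001,-0.003,0.004],"angular":[0,0,0.8],"claw":1},{"offset":[0.001,-0.003,0.004],"angular":[0,0,0.8],"claw":1}]'
python3 - <<'E'
from h import *
o=get_obs();print(o["torque"],o["wrist_force"])
E
python3 -m handwheel '[{"offset":[0,-0.001,0.002],"angular":[0,0,0.2],"claw":1},{"offset":[0,-0.002,0.004],"angular":[0,0,0.4],"claw":1},{"offset":[0.001,-0.002,0.006],"angular":[0,0,0.6],"claw":1},{"offset":[0.001,-0.003,0.007],"angular":[0,0,0.8],"claw":1},{"offset":[0.001,-0.003,0.007],"angular":[0,0,0.8],"claw":1}]'
python3 - <<'E'
from h import *
o=get_obs();print(o["torque"],o["wrist_force"],o["q"][5],plan([(*o["ee_pos"],75.7)])[0])
E
```

```text
t: 26.25
ee_pos: [0.4897, -0.1772, 0.3036]
orientation: [-0.852, 3.022, -0.002]
wrist_force: [1.1, -0.0, 3.9]
grip_width: 0.0149
[ 0.08854181 -0.1936599  -0.2130083 ] [ 1.14719404 -0.02872521  3.88674206]
t: 26.75
ee_pos: [0.49, -0.178, 0.3021]
orientation: [-0.237, 3.13, -0.001]
wrist_force: [-0.2, 0.2, 6.3]
grip_width: 0.0152
-> [ 0.49  -0.178  0.302] 75.7
  off [0.0, 0.0, 0.0] ang [-0.001, 0.005, 0.801] rows 3
[ 0.1156033  -0.05337311 -0.23584319] [-0.15001729  0.17523527  6.33911148] -1.458194965709073 [ 0.48997048 -0.17797582  0.30212591]
```

```bash
python3 -m handwheel '[{"offset":[0,-0.001,0.002],"angular":[0,0,0.2],"claw":1},{"offset":[0,-0.002,0.004],"angular":[0,0,0.4],"claw":1},{"offset":[0.001,-0.002,0.005],"angular":[0,0,0.6],"claw":1},{"offset":[0.001,-0.003,0.005],"angular":[0,0,0.75],"claw":1},{"offset":[0.001,-0.003,0.005],"angular":[0,0,0.75],"claw":1}]'
python3 - <<'E'
from h import *
o=get_obs();print(o["torque"],o["wrist_force"],o["ee_pos"],o["q"][5]);plan([(*o["ee_pos"],75.7)])
E
python3 -m handwheel '[{"offset":[0,0,0],"angular":[0,0,0.06],"claw":1},{"offset":[0,0,0],"angular":[0,0,0.12],"claw":1},{"offset":[0,0,0],"angular":[0,0,0.12],"claw":1}]'
python3 - <<'E'
from h import *
o=get_obs();print(o["torque"],o["wrist_force"],o["ee_pos"],o["q"][5]);plan([(*o["ee_pos"],75.7)])
E
```

```text
t: 27.25
ee_pos: [0.4901, -0.1782, 0.3012]
orientation: [0.347, 3.119, 0.001]
wrist_force: [1.2, 3.3, 7.0]
grip_width: 0.0149
[ 1.13346748 -0.25865876  0.20959701] [1.15998551 3.31504598 7.0310641 ] [ 0.49012409 -0.17822615  0.30115499] -1.8301178916542193
-> [ 0.49  -0.178  0.301] 75.7
  off [0.0, 0.0, 0.0] ang [0.002, 0.007, 0.056] rows 1
t: 27.55
ee_pos: [0.4904, -0.1776, 0.3012]
orientation: [0.434, 3.107, 0.003]
wrist_force: [0.5, 7.0, 6.4]
grip_width: 0.0149
[ 2.00659467 -0.31150273  1.65327508] [0.54215405 7.03668251 6.4102506 ] [ 0.49038005 -0.17756073  0.30120625] -1.8867848404743452
-> [ 0.49  -0.178  0.301] 75.7
  off [0.0, 0.0, 0.0] ang [0.004, 0.008, -0.056] rows 1
```

Torque jumps to 1.65 N m after about 1.2 rad of turn, so the lid is at its stop. I'll release and check.

```bash
python3 -m handwheel '[{"offset":[0,0,0],"angular":[0,0,0],"claw":-0.2},{"offset":[0,0,0],"angular":[0,0,0],"claw":-0.2},{"offset":[0,0,0],"angular":[0,0,0],"claw":-0.2},{"offset":[0,0,-0.02],"angular":[0,0,0],"claw":-0.2},{"offset":[0,0,-0.15],"angular":[0,0,0],"claw":-0.2},{"offset":[0,0,-0.35],"angular":[0,0,0],"claw":-0.2},{"offset":[0,0,-0.5],"angular":[0,0,0],"claw":-0.3},{"offset":[0,0,-0.5],"angular":[0,0,0],"claw":-0.3},{"offset":[0,0,-0.5],"angular":[0,0,0],"claw":-0.3}]'
python3 - <<'E'
from h import *
f=grab_frame("wrist");save(f,"w4.png",(170,50,470,300),2.5);P=cloud(f)
print("bar",rect(P,.488,-.178,.14,.165,.065),"disc",rect(P,.488,-.178,.111,.124,.058))
m=(np.hypot(P[...,0]-.487,P[...,1]+.177)<.05)&(P[...,2]<.13)&(P[...,2]>.1);print(np.percentile(P[...,2][m],[5,50,95]))
t=grab_frame("top");PT=cloud(t);print("marker top",rect(PT,.6258,-.2396,.06,.08,.05));
m=(P[...,2]>.06)&(P[...,2]<.08)&(np.hypot(P[...,0]-.6258,P[...,1]+.2396)<.05);print(m.sum())
if m.sum()>100:print("marker wrist",rect(P,.6258,-.2396,.06,.08,.05))
a=-66.1;plan([(.6258,-.2396,.42,a),(.6258,-.2396,.42,a+90)]);print(get_obs()["q"])
E
```

```text
t: 28.45
ee_pos: [0.4894, -0.1788, 0.4256]
orientation: [0.445, 3.108, 0.001]
wrist_force: [-0.1, 0.2, -1.1]
grip_width: 0.0554
bar (1767, array([ 0.4876, -0.177 ]), array([88.6, 16. ]), -13.2, np.float64(0.1522)) disc (8603, array([ 0.4875, -0.178 ]), array([115.5, 114.9]), 77.7, np.float64(0.1165))
[0.11537319 0.11647233 0.11761348]
marker top (0, array([0., 0.]), array([0., 0.]), 0.0, np.float64(nan))
1079
marker wrist (1079, array([ 0.6236, -0.2392]), array([60.5, 30.9]), -65.3, np.float64(0.0698))
-> [ 0.626 -0.24   0.42 ] -66.1
  off [-0.296, -0.041, 0.006] ang [0.001, -0.002, -0.701] rows 3
  off [-0.264, -0.14, 0.006] ang [0.001, -0.002, -0.701] rows 3
-> [ 0.626 -0.24   0.42 ] 23.900000000000006
  off [0.0, 0.0, 0.0] ang [-0.0, 0.0, 0.785] rows 3
  off [0.0, 0.0, 0.0] ang [-0.0, 0.0, 0.785] rows 3
  off [0.0, 0.0, 0.0] ang [-0.0, 0.0, 0.785] rows 3
  off [0.0, 0.0, 0.0] ang [-0.0, 0.0, 0.785] rows 3
[ 3.64910470e-02 -1.66656691e-01 -7.82678673e-02 -7.09176323e-04
 -1.66120885e+00 -1.89149336e+00]
  return _methods._mean(a, axis=axis, dtype=dtype,
  ret = ret.dtype.type(ret / rcount)
```

View pics/w4.png

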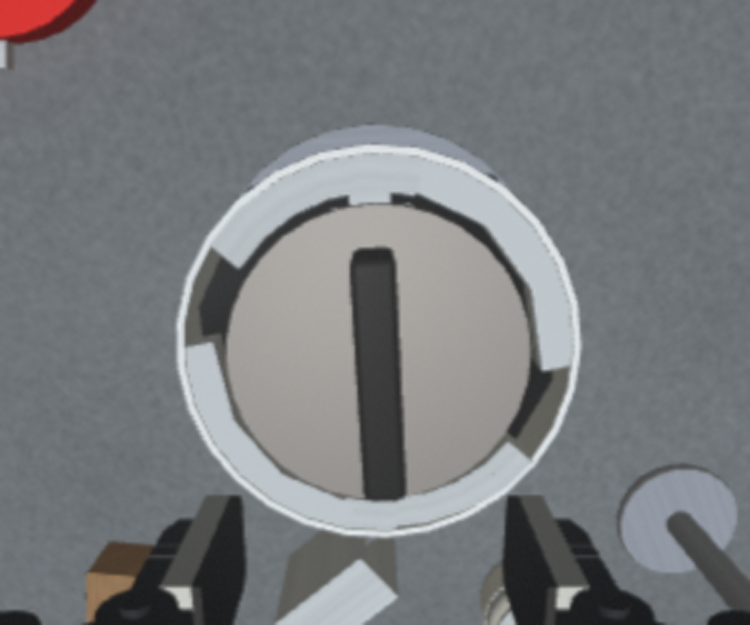

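The wrist view shows the lid seated inside the collar, its lug tucked under the rim near (370,198) and both notches empty at (205,300) and (540,410). The disc top at 116.5 mm means the full 3.5 mm sink. I'll check the lid's angle against the notch line.

```bash
python3 - <<'E'
from h import *
f=grab_frame("wrist");P=cloud(f)
W=lambda x,y,z:world(f,170+x/2.5,50+y/2.5,z)[:2]
C=np.array([.4869,-.1772])
L=[W(213,250,.119),W(186,346,.119)];Rr=[W(568,366,.119),W(530,455,.119)]
for s in(L,Rr):print([np.degrees(np.arctan2(*(p-C)[::-1])) for p in s],[np.hypot(*(p-C)) for p in s])
d=np.mean(L,0)-np.mean(Rr,0);a=np.degrees(np.arctan2(d[1],d[0]));print("notch line",a,"stop",a-68.75,a-68.75+180)
a,b=W(373,252,.156),W(384,497,.156);d=a-b;print("bar by pixels",np.degrees(np.arctan2(d[1],d[0])))
x=P-np.array([*C,0]);rr=np.hypot(x[...,0],x[...,1]);an=np.degrees(np.arctan2(x[...,1],x[...,0]))
k=(rr>.071)&(rr<.076)&(abs(P[...,2]-.119)<.004)
h=np.histogram(an[k],np.arange(-180,181,2))[0];print("gaps",np.arange(-180,180,2)[h==0])
E
```

```text
[np.float64(-141.4948245409718), np.float64(-111.24495081809452)] [np.float64(0.07522153109083149), np.float64(0.07465933058902968)]
[np.float64(72.40885553637524), np.float64(41.461470952408746)] [np.float64(0.07486798217389874), np.float64(0.07369227532838282)]
notch line -124.69281609996793 stop -193.44281609996793 -13.442816099967928
bar by pixels 166.28298830374808
gaps [-140 -138 -136 -134 -132 -130 -128 -126 -122 -120 -118 -116 -114   42
   44   46   48   50   52   54   56   58   60   62   64   66   68]
```

Bar (−13.2/−13.7°) and predicted stop (−13.4°) agree within a degree, so the tub is sealed. Next is the marker, gripping across its 30 mm side. I'll use the flipped wrist so joint 6 stays in range.

```bash
python3 - <<'E'
from h import *
plan([(.6247,-.2394,.38,204.3,1)])
E
```

```text
-> [ 0.625 -0.239  0.38 ] 204.3
  off [-0.118, -0.016, 0.034] ang [0.001, -0.001, -0.912] rows 4
  off [-0.098, -0.066, 0.034] ang [0.001, -0.001, -0.912] rows 4
  off [-0.059, -0.103, 0.034] ang [0.001, -0.001, -0.912] rows 4
  off [-0.008, -0.118, 0.034] ang [0.001, -0.001, -0.912] rows 4
  off [0.045, -0.11, 0.034] ang [0.001, -0.001, -0.912] rows 4
```

```bash
python3 -m handwheel '[{"offset":[-0.118,-0.016,0.034],"angular":[0,0,-0.912],"claw":-0.3},{"offset":[-0.118,-0.016,0.034],"angular":[0,0,-0.912],"claw":-0.3},{"offset":[-0.118,-0.016,0.034],"angular":[0,0,-0.912],"claw":-0.3},{"offset":[-0.118,-0.016,0.034],"angular":[0,0,-0.912],"claw":-0.3}]'
python3 -m handwheel '[{"offset":[-0.098,-0.066,0.034],"angular":[0,0,-0.912],"claw":-0.3},{"offset":[-0.098,-0.066,0.034],"angular":[0,0,-0.912],"claw":-0.3},{"offset":[-0.098,-0.066,0.034],"angular":[0,0,-0.912],"claw":-0.3},{"offset":[-0.098,-0.066,0.034],"angular":[0,0,-0.912],"claw":-0.3}]'
python3 -m handwheel '[{"offset":[-0.059,-0.103,0.034],"angular":[0,0,-0.912],"claw":-0.3},{"offset":[-0.059,-0.103,0.034],"angular":[0,0,-0.912],"claw":-0.3},{"offset":[-0.059,-0.103,0.034],"angular":[0,0,-0.912],"claw":-0.3},{"offset":[-0.059,-0.103,0.034],"angular":[0,0,-0.912],"claw":-0.3}]'
python3 -m handwheel '[{"offset":[-0.008,-0.118,0.034],"angular":[0,0,-0.912],"claw":-0.3},{"offset":[-0.008,-0.118,0.034],"angular":[0,0,-0.912],"claw":-0.3},{"offset":[-0.008,-0.118,0.034],"angular":[0,0,-0.912],"claw":-0.3},{"offset":[-0.008,-0.118,0.034],"angular":[0,0,-0.912],"claw":-0.3}]'
python3 -m handwheel '[{"offset":[0.045,-0.11,0.034],"angular":[0,0,-0.912],"claw":-0.3},{"offset":[0.045,-0.11,0.034],"angular":[0,0,-0.912],"claw":-0.3},{"offset":[0.045,-0.11,0.034],"angular":[0,0,-0.912],"claw":-0.3},{"offset":[0.045,-0.11,0.034],"angular":[0,0,-0.912],"claw":-0.3},{"offset":[0.045,-0.11,0.034],"angular":[0,0,-0.912],"claw":-0.3},{"offset":[0.045,-0.11,0.034],"angular":[0,0,-0.912],"claw":-0.3}]'
python3 - <<'E'
from h import *
o=get_obs();print(o["ee_pos"],o["q"])
f=grab_frame("wrist");P=cloud(f);save(f,"w5.png",(200,100,440,300),3)
s=rect(P,.6247,-.2394,.06,.08,.05);print(s)
plan([(s[1][0]+.001,s[1][1],.215,s[3]+90+180,1)])
E
```

```text
t: 29.0
ee_pos: [0.5168, -0.1908, 0.4146]
orientation: [0.272, -3.127, -0.001]
wrist_force: [0.2, 0.6, 0.8]
grip_width: 0.0554
t: 29.4
ee_pos: [0.5436, -0.2029, 0.4068]
orientation: [0.967, -2.988, -0.001]
wrist_force: [0.2, 0.3, -0.1]
grip_width: 0.0557
t: 29.8
ee_pos: [0.5707, -0.215, 0.3987]
orientation: [1.614, -2.694, -0.001]
wrist_force: [0.1, -0.7, 0.4]
grip_width: 0.0554
t: 30.2
ee_pos: [0.5976, -0.227, 0.3906]
orientation: [2.181, -2.261, -0.0]
wrist_force: [0.6, 0.4, 0.1]
grip_width: 0.0553
t: 30.8
ee_pos: [0.6246, -0.2391, 0.3826]
orientation: [-2.635, 1.71, -0.001]
wrist_force: [-0.1, -0.0, -0.7]
grip_width: 0.0551
[ 0.62461091 -0.23905493  0.38259756] [-6.73435821e-02  2.21634110e-01  2.43399425e-01 -1.07800019e-04
 -1.59196050e+00  4.86674016e-01]
(1718, array([ 0.6242, -0.2398]), array([60.4, 29.4]), -65.4, np.float64(0.07))
-> [ 0.625 -0.24   0.215] 204.6
  off [0.004, -0.001, 0.67] ang [-0.001, -0.0, -0.017] rows 4
```

View pics/w5.png

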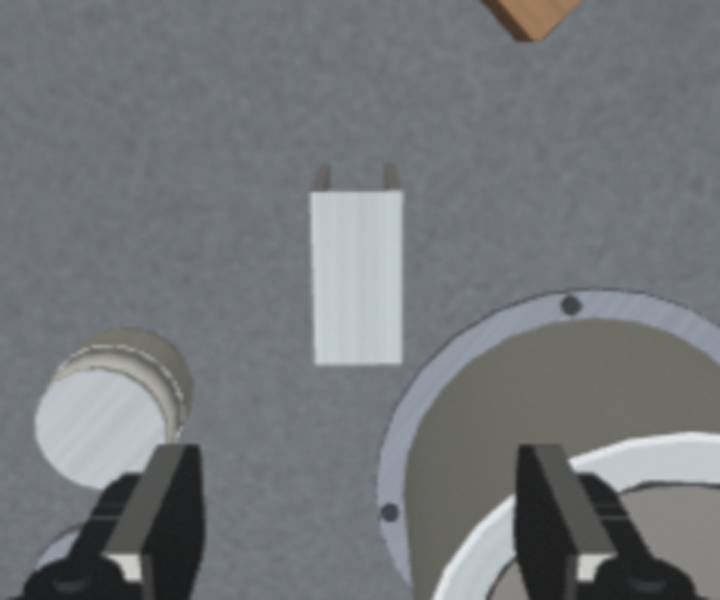

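The crop confirms the marker: an inverted U at (357,280) with two leg ends showing at (320,175) and (390,175). Grasp and lift.

```bash
python3 -m handwheel '[{"offset":[0.004,-0.001,0.2],"angular":[0,0,-0.017],"claw":-0.3},{"offset":[0.004,-0.001,0.4],"angular":[0,0,-0.017],"claw":-0.3},{"offset":[0.004,-0.001,0.58],"angular":[0,0,-0.017],"claw":-0.3},{"offset":[0.004,-0.001,0.67],"angular":[0,0,-0.017],"claw":-0.3},{"offset":[0.004,-0.001,0.67],"angular":[0,0,-0.017],"claw":-0.3},{"offset":[0.004,-0.001,0.67],"angular":[0,0,-0.017],"claw":1},{"offset":[0.004,-0.001,0.67],"angular":[0,0,-0.017],"claw":1},{"offset":[0.004,-0.001,0.67],"angular":[0,0,-0.017],"claw":1},{"offset":[0.004,-0.001,0.67],"angular":[0,0,-0.017],"claw":1},{"offset":[0.004,-0.001,0.67],"angular":[0,0,-0.017],"claw":1}]'
python3 -m handwheel '[{"offset":[0,0,-0.1],"angular":[0,0,0],"claw":1},{"offset":[0,0,-0.25],"angular":[0,0,0],"claw":1},{"offset":[0,0,-0.45],"angular":[0,0,0],"claw":1},{"offset":[0,0,-0.65],"angular":[0,0,0],"claw":1},{"offset":[0,0,-0.84],"angular":[0,0,0],"claw":1},{"offset":[0,0,-0.84],"angular":[0,0,0],"claw":1},{"offset":[0,0,-0.84],"angular":[0,0,0],"claw":1}]'
python3 - <<'E'
from h import *
o=get_obs();print(o["ee_pos"])
t=grab_frame("top");PT=cloud(t);f=grab_frame("wrist");P=cloud(f)
for n,X in(("top",PT),("wrist",P)):
    m=(X[...,2]>.168)&(X[...,2]<.182)&(np.hypot(X[...,0]-.648,X[...,1]-.057)<.12)
    q=X[m]
    if len(q)>50:
        q=q[q[:,2]>np.percentile(q[:,2],40)]
        c=q[:,:2].mean(0);u,s,v=np.linalg.svd(q[:,:2]-c);pr=(q[:,:2]-c)@v[0]
        print(n,len(q),c+v[0]*(pr.max()+pr.min())/2,np.degrees(np.arctan2(v[0,1],v[0,0]))%180,np.ptp(pr),np.percentile(q[:,2],98))
a=98.6+90
plan([(.646,.057,.435,a,1)])
E
```

```text
t: 31.85
ee_pos: [0.6262, -0.2401, 0.2178]
orientation: [-2.646, 1.691, -0.007]
wrist_force: [-0.2, 0.9, 5.8]
grip_width: 0.0288
t: 32.55
ee_pos: [0.6253, -0.2399, 0.4268]
orientation: [-2.645, 1.691, -0.005]
wrist_force: [0.2, -0.5, -1.9]
grip_width: 0.0291
[ 0.62528691 -0.23990185  0.42681425]
top 147 [0.64392947 0.08328767] 98.83482529680384 0.15369764352526072 0.18031177463246573
wrist 75 [ 0.65669051 -0.0190556 ] 85.0786765627205 0.020877023455249194 0.17687584313916058
-> [0.646 0.057 0.435] 188.6
  off [-0.521, -0.287, -0.023] ang [0.001, 0.002, 0.283] rows 3
  off [-0.557, -0.21, -0.023] ang [0.001, 0.002, 0.283] rows 3
```

```bash
python3 -m handwheel '[{"offset":[-0.521,-0.287,-0.023],"angular":[0,0,0.283],"claw":1},{"offset":[-0.521,-0.287,-0.023],"angular":[0,0,0.283],"claw":1},{"offset":[-0.521,-0.287,-0.023],"angular":[0,0,0.283],"claw":1},{"offset":[-0.521,-0.287,-0.023],"angular":[0,0,0.283],"claw":1},{"offset":[-0.521,-0.287,-0.023],"angular":[0,0,0.283],"claw":1}]'
python3 -m handwheel '[{"offset":[-0.557,-0.21,-0.023],"angular":[0,0,0.283],"claw":1},{"offset":[-0.557,-0.21,-0.023],"angular":[0,0,0.283],"claw":1},{"offset":[-0.557,-0.21,-0.023],"angular":[0,0,0.283],"claw":1},{"offset":[-0.557,-0.21,-0.023],"angular":[0,0,0.283],"claw":1},{"offset":[-0.557,-0.21,-0.023],"angular":[0,0,0.283],"claw":1},{"offset":[-0.557,-0.21,-0.023],"angular":[0,0,0.283],"claw":1},{"offset":[-0.557,-0.21,-0.023],"angular":[0,0,0.283],"claw":1}]'
python3 - <<'E'
from h import *
o=get_obs();T=o["ee_pos"];print(T,o["wrist_force"])
n=np.array([-np.sin(np.radians(8.6)),np.cos(np.radians(8.6))])  # rail dir
for nm in("wrist","top","scene"):
    f=grab_frame(nm);X=cloud(f);save(f,"r_"+nm+".png")
    d=X[...,:2]-np.array([.647,.057]);s=d@n;c=d@np.array([n[1],-n[0]])
    m=(abs(s)<.085)&(abs(c)<.016)&(X[...,2]>.172)&(X[...,2]<.184)
    if m.sum()>30:
        p=np.polyfit(s[m],c[m],1);print(nm,m.sum(),"cross offset mid",p[1],"slope deg",np.degrees(p[0]),np.ptp(s[m]),np.percentile(X[...,2][m],95))
    # marker top web
    mm=(np.hypot(X[...,0]-T[0],X[...,1]-T[1])<.05)&(abs(X[...,2]-(T[2]-.1478))<.006)
    if mm.sum()>30: print("  marker",rect(X,T[0],T[1],T[2]-.154,T[2]-.142,.05))
a=cv2.imread("pics/r_wrist.png")[:,120:520];c=cv2.imread("pics/r_scene.png")[120:320,270:470]
cv2.imwrite("pics/r.png",np.hstack([a,cv2.resize(c,(400,400))]))
E
```

```text
t: 33.15
ee_pos: [0.636, -0.0902, 0.4288]
orientation: [2.522, -1.871, -0.003]
wrist_force: [-0.3, -0.1, -0.7]
grip_width: 0.0289
t: 33.85
ee_pos: [0.6461, 0.0552, 0.436]
orientation: [2.38, -2.05, -0.0]
wrist_force: [-0.6, -0.3, -0.9]
grip_width: 0.0289
[0.64614344 0.05520053 0.43596345] [-0.56252817 -0.27435549 -0.92301852]
wrist 1666 cross offset mid -0.0001769133061886368 slope deg -0.05113710458471988 0.09751145730892943 0.17662661179979522
  marker (8266, array([0.6443, 0.0563]), array([61.6, 56.6]), -82.1, np.float64(0.2882))
top 139 cross offset mid 0.0007366431172190399 slope deg -0.09275898510520653 0.1690270750189255 0.1783537968802492
  marker (91, array([0.6449, 0.0561]), array([60.1, 28.1]), -82.2, np.float64(0.2877))
scene 115 cross offset mid -0.0018499194248440098 slope deg 0.018725028148184882 0.1594139374103079 0.18184437814319232
  marker (178, array([0.6404, 0.0529]), array([62.6, 50.9]), -46.7, np.float64(0.2902))
```

View pics/r.png

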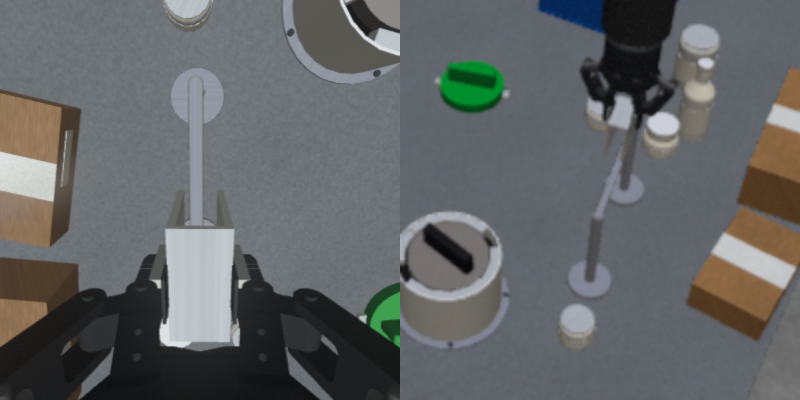

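Rail and marker are parallel to within a degree. Top and wrist both put the marker about 2.5 mm short in x, so I'll correct that and lower it over the bar.

```bash
python3 -m handwheel '[{"offset":[0.001,-0.01,0.02],"angular":[0,0,0],"claw":1},{"offset":[0.001,-0.01,0.06],"angular":[0,0,0],"claw":1},{"offset":[0.001,-0.01,0.1],"angular":[0,0,0],"claw":1},{"offset":[0.001,-0.01,0.14],"angular":[0,0,0],"claw":1},{"offset":[0.001,-0.01,0.18],"angular":[0,0,0],"claw":1},{"offset":[0.001,-0.01,0.18],"angular":[0,0,0],"claw":1}]'
python3 -m handwheel '[{"offset":[0,0,0.05],"angular":[0,0,0],"claw":1},{"offset":[0,0,0.1],"angular":[0,0,0],"claw":1},{"offset":[0,0,0.15],"angular":[0,0,0],"claw":1},{"offset":[0,0,0.2],"angular":[0,0,0],"claw":1},{"offset":[0,0,0.2],"angular":[0,0,0],"claw":1}]'
python3 -m handwheel '[{"offset":[0,0,0.015],"angular":[0,0,0],"claw":1},{"offset":[0,0,0.03],"angular":[0,0,0],"claw":1},{"offset":[0,0,0.03],"angular":[0,0,0],"claw":1},{"offset":[0,0,0.03],"angular":[0,0,0],"claw":1}]'
```

```text
t: 34.6
ee_pos: [0.6484, 0.0571, 0.3886]
orientation: [2.38, -2.046, -0.004]
wrist_force: [-0.8, 0.1, -0.4]
grip_width: 0.0286
t: 35.1
ee_pos: [0.6482, 0.057, 0.338]
orientation: [2.38, -2.046, -0.004]
wrist_force: [-0.7, 0.2, -1.0]
grip_width: 0.029
t: 35.5
ee_pos: [0.6486, 0.057, 0.334]
orientation: [-2.382, 2.048, -0.0]
wrist_force: [0.3, 1.1, -1.9]
grip_width: 0.0292
```

```bash
python3 -m handwheel '[{"offset":[0,0,0.008],"angular":[0,0,0],"claw":1},{"offset":[0,0,0.016],"angular":[0,0,0],"claw":1},{"offset":[0,0,0.016],"angular":[0,0,0],"claw":1}]'
python3 -m handwheel '[{"offset":[0,0,0.005],"angular":[0,0,0],"claw":1},{"offset":[0,0,0.005],"angular":[0,0,0],"claw":1},{"offset":[0,0,0.005],"angular":[0,0,0],"claw":1}]'
```

```text
t: 35.8
ee_pos: [0.6485, 0.057, 0.3293]
orientation: [2.382, -2.048, -0.001]
wrist_force: [0.3, -0.4, -0.5]
grip_width: 0.029
t: 36.1
ee_pos: [0.6486, 0.057, 0.3284]
orientation: [2.382, -2.048, -0.0]
wrist_force: [0.3, 0.9, -0.5]
grip_width: 0.0296
```

```bash
python3 - <<'E'
from h import *
o=get_obs();T=o["ee_pos"];print(T,o["wrist_force"])
f=grab_frame("scene");save(f,"r2.png",(290,130,450,250),5)
E
```

```text
[0.64855335 0.05698854 0.32841796] [ 0.33591713  0.92238597 -0.51039353]
```

View pics/r2.png

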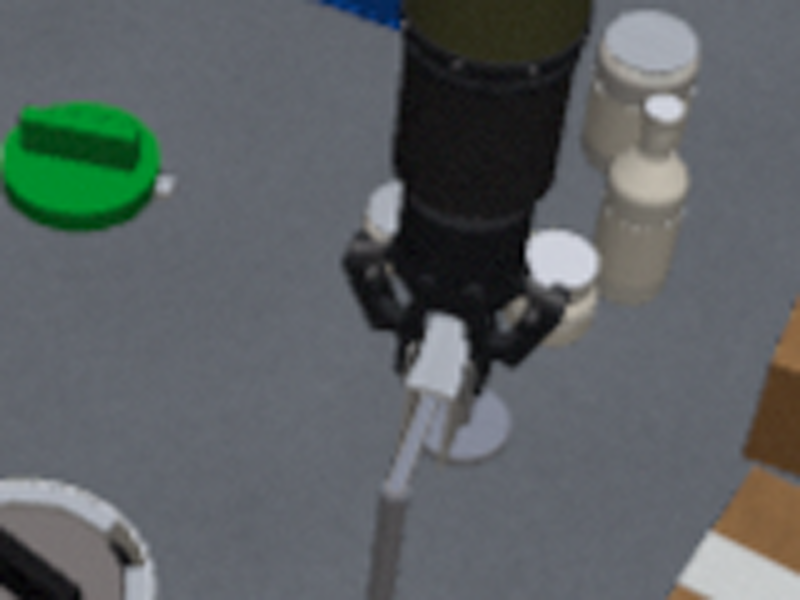

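The rail runs between the two legs at (430,400). I'll settle the web on the bar, then release.

```bash
python3 -m handwheel '[{"offset":[0,0,0.004],"angular":[0,0,0],"claw":1},{"offset":[0,0,0.004],"angular":[0,0,0],"claw":1}]'
python3 -m handwheel '[{"offset":[0,0,0.004],"angular":[0,0,0],"claw":1},{"offset":[0,0,0.004],"angular":[0,0,0],"claw":1}]'
python3 -m handwheel '[{"offset":[0,0,0.004],"angular":[0,0,0],"claw":1},{"offset":[0,0,0.004],"angular":[0,0,0],"claw":1}]'
```

```text
t: 36.35
ee_pos: [0.6486, 0.057, 0.3278]
orientation: [-2.382, 2.048, -0.0]
wrist_force: [-0.6, 0.7, 1.2]
grip_width: 0.0289
t: 36.55
ee_pos: [0.6485, 0.057, 0.3278]
orientation: [-2.382, 2.047, -0.002]
wrist_force: [-2.0, 0.5, 5.3]
grip_width: 0.029
t: 36.75
ee_pos: [0.6484, 0.057, 0.3277]
orientation: [-2.382, 2.047, -0.002]
wrist_force: [-4.4, 2.4, 9.1]
grip_width: 0.0291
```

```bash
python3 -m handwheel '[{"offset":[0,0,-0.007],"angular":[0,0,0],"claw":1},{"offset":[0,0,-0.007],"angular":[0,0,0],"claw":1},{"offset":[0,0,-0.007],"angular":[0,0,0],"claw":-0.3},{"offset":[0,0,-0.007],"angular":[0,0,0],"claw":-0.3},{"offset":[0,0,-0.007],"angular":[0,0,0],"claw":-0.3},{"offset":[0,0,-0.007],"angular":[0,0,0],"claw":-0.3}]'
python3 -m handwheel '[{"offset":[0,0,-0.03],"angular":[0,0,0],"claw":-0.3},{"offset":[0,0,-0.08],"angular":[0,0,0],"claw":-0.3},{"offset":[0,0,-0.16],"angular":[0,0,0],"claw":-0.3},{"offset":[0,0,-0.3],"angular":[0,0,0],"claw":-0.3},{"offset":[0,0,-0.4],"angular":[0,0,0],"claw":-0.3},{"offset":[0,0,-0.4],"angular":[0,0,0],"claw":-0.3}]'
python3 -m handwheel '[{"offset":[0.2,0.5,0],"angular":[0,0,0],"claw":-0.3},{"offset":[0.2,0.5,0],"angular":[0,0,0],"claw":-0.3},{"offset":[0.4,0.8,0],"angular":[0,0,0],"claw":-0.3},{"offset":[0.4,0.8,0],"angular":[0,0,0],"claw":-0.3},{"offset":[0.4,0.8,0],"angular":[0,0,0],"claw":-0.3},{"offset":[0.4,0.8,0],"angular":[0,0,0],"claw":-0.3},{"offset":[0.4,0.8,0],"angular":[0,0,0],"claw":-0.3},{"offset":[0.4,0.8,0],"angular":[0,0,0],"claw":-0.3}]'
python3 - <<'E'
from h import *
a=grab_frame("scene");b=grab_frame("top");print(get_obs()["ee_pos"],get_obs()["wrist_force"])
P=cloud(b);print("marker",rect(P,.648,.057,.179,.2,.07))
print("lid bar",rect(P,.488,-.178,.145,.17,.065));print("toothpaste etc:")
for n in "soap0 fish_tin paste_tin shampoo cream_jar toothpaste bean_can".split():
    for d in find_in("top",n)[:5]:
        if d["p"]>.4:print(n,round(d["p"],2),np.round(world(b,*d["uv"]),3))
save(b,"f_top.png");save(a,"f_scene.png")
t=cv2.imread("pics/f_top.png")[100:300,120:520];s=cv2.imread("pics/f_scene.png")[150:300,230:430]
cv2.imwrite("pics/f.png",np.vstack([cv2.resize(t,(600,300)),cv2.resize(s,(400,300)).copy() if 0 else cv2.copyMakeBorder(cv2.resize(s,(400,300)),0,0,100,100,cv2.BORDER_CONSTANT)]))
E
```

```text
t: 37.35
ee_pos: [0.6486, 0.057, 0.3267]
orientation: [2.382, -2.048, -0.001]
wrist_force: [-0.3, 0.4, -0.1]
grip_width: 0.0554
t: 37.95
ee_pos: [0.6484, 0.0565, 0.4341]
orientation: [-2.376, 2.044, -0.009]
wrist_force: [0.6, -0.9, 0.4]
grip_width: 0.0554
t: 38.75
ee_pos: [0.4662, -0.0715, 0.4272]
orientation: [-2.382, 2.048, 0.0]
wrist_force: [1.1, -0.4, -0.6]
grip_width: 0.0559
[ 0.46646158 -0.07133245  0.426781  ] [-0.08165663  0.03668587  0.34917975]
marker (135, array([0.6486, 0.0592]), array([125.8,  30.8]), -81.3, np.float64(0.1809))
lid bar (188, array([ 0.4903, -0.1769]), array([88.7, 16.6]), -13.1, np.float64(0.1519))
toothpaste etc:
shampoo 0.79 [0.668 0.33  0.114]
toothpaste 0.76 [ 0.67  -0.387  0.033]
bean_can 0.81 [0.621 0.448 0.115]
```

View pics/f.png

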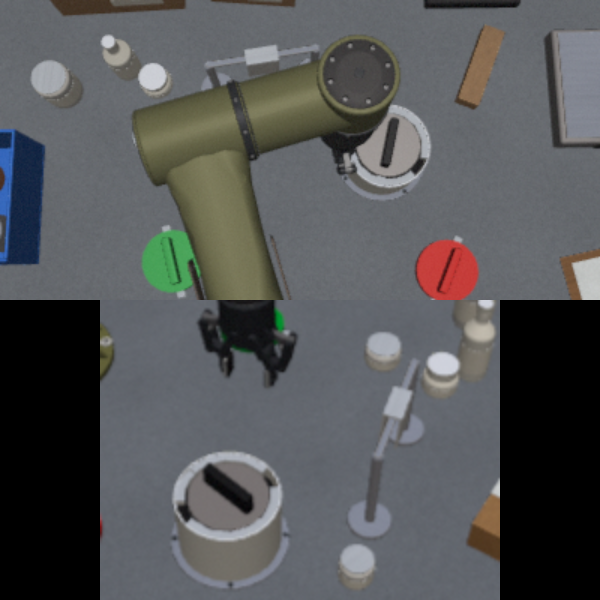

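The final pictures show the marker astride the rail at mid-span (scene crop 398,403), the lid closed with its bar unchanged at −13°, and the stock untouched. The gripper is clear of everything, so I'll hand in.

```bash
python3 -c "
from bench import finish_job;print(finish_job())"
```

```text
the job is handed in; nothing more can be done
None
```

The job is done and handed in at about 39 s of the 210 s allowed.

- **Cartons:** I found four white soap cartons on the bench. All four went through the seal ring and lay low in the tub. No others showed in the top or scene views.
- **Lid:** The grey lid went down through the notches without contact force and turned clockwise about 1.2 rad. It stopped at 1.65 N m, having sunk the full 3.5 mm. After release the handle read −13.2°, against a predicted stop of −13.4° to −14°, and −13.1° in the last picture.
- **Marker:** It hangs astride the rail near mid-span, clear of both posts. The gripper let go and backed away without disturbing it.

**Checks that disagreed:**
- The wrist and top cameras differed by about 2 mm in x, which I allowed for.
- The last size reading of the marker from the top view was wrong (126 mm long), because it took in other nearby points. Its centre agreed with where I released it, and the scene picture confirms it is hanging properly.
- The arm hid the fish tin from the last top view, and the finder missed the paste tin and cream jar. The tins and jars I could see in the last pictures stood where they had been.

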